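# Load the long bar into the dial comparator and wedge it

### The job

Load the longest of the three length bars into the bar comparator: lay it flat in the lane, slide it under the dial bridge until its end meets the sprung stop, without bar or hand knocking the bridge. Then slide the wedge across behind it so that the bar presses the sprung stop about half-way in, and let go. Leave the two shorter bars where they lie.

Things in the scene. Friction and masses are not known exactly. Their poses are not given: they have to be found in the camera images.
- long_bar: the bar to load: bright steel bar, 18 wide x 150 long x 26 mm high, about 0.55 kg, the longest of three. Origin: centre of its underside; its y axis runs along its length (either end may lead), z up.
- middle_bar: bystander: the same sort of bar, 18 x 125 x 26 mm, same origin and axes. Leave it.
- short_bar: bystander: the same sort of bar, 18 x 90 x 26 mm, same origin and axes. Leave it.
- fixture: the comparator's grey base plate, fixed on the table, place and yaw vary; 285 x 104 x 12 mm with a cross arm to the left. Origin: on the table under the lane's centre line; x runs along the lane, away from the open front, y left, z up. Plate x -135..+150, y +-52 mm. Lane: its top, y = 0, z = 12 mm, ground and oiled (friction 0.1). Sizes in these frames are mm.
- lane_mouth (a point): centre line of the lane at its front end (base x -130, z 12), base axes. Guides, measured on the base: x -130..-105, 34 apart, 8 high; then the wedge's back rail x -102..-89, 10 high, with a 32 gap; then flaring in from x -51 to two rails x -30..+80, 21 apart, 8 high. The bar (18 wide) slides between them.
- bridge: fixed grey bridge over the lane with an upright dial gauge; origin and axes of the base. Plate x -20..+92, y +-46, underside z 46, top z 60: 8 mm clear over a bar in the lane, but a stylus ball hangs 3 mm below the underside at x +36. Side walls from y = +-30 outward. Dial on the plate: x +20..+47, y +-31, up to z 165.
- stop_zone (a point): middle of the stretch (base x +79, y 0, z 25) where the sprung stop's round pin tip is; base axes. The tip is up to 6 mm before or behind this point, set anew each time, not measured, hidden by the bridge: feel for it. The pin yields 7 mm: about 1 N at first touch, 2 N more per mm, 8 N half-way, then hard. Bar's rear end is then at base x -77..-58.
- wedge_slide: steel wedge, top at z 23.5, sliding along base y on the cross arm. Origin: foot of its straight back face at the thin end (base x -88); base axes. 8 thick there, 0.3 thicker per mm towards +y for 90 mm; the slanting face looks to +x and bears on the bar's rear end. Origin at base y +12..+20 at first, clear of the lane; travels to -68. Stays where left (slide friction).
- wedge_grip (a point): centre of the top (z 53) of the wedge's black upright grip, 16 (x) x 24 (y) x 30 high; base axes. Push it to -y: each mm drives the bar 0.3 mm to +x. The faces are oiled (friction about 0.1), so pushing takes 2.5 to 3.6 N, plus 0.4 to 0.5 of the force between wedge and bar: some 6 to 8 N in all with the pin half-way in.

How it is judged:
On the way:
1. the bar lies flat in the lane with its leading end well under the bridge (x of long_bar in the frame of fixture above -0.03 m and y of long_bar in the frame of fixture between -0.006 and 0.006 m and z of long_bar in the frame of fixture below 0.016 m and angle between the y axis of long_bar and the x axis of fixture, either way round below 0.06 rad), for 0.2 s.
At the end, for the whole second after the job is handed in: The 150 mm bar lies flat in the lane (within 5 mm and 0.05 rad), its leading end under the bridge at the sprung stop, and the wedge, left alone, presses it against the spring with 4 to 12.5 N (about half of the spring's travel); all at rest (x of long_bar in the frame of fixture between -0.002 and 0.02 m and y of long_bar in the frame of fixture between -0.005 and 0.005 m and z of long_bar in the frame of fixture below 0.016 m and angle between the y axis of long_bar and the x axis of fixture, either way round below 0.05 rad and contact force between long_bar and wedge_slide between 4 and 12.5 N and linear speed of long_bar below 0.01 m/s); the robot touches nothing.
It fails at once if the bar knocks the bridge or its dial (over 3 N) (contact force between long_bar and bridge above 3 N).
It fails at once if the robot knocks the bridge or its dial (over 3 N) (contact force between any of the fingers, the arm and bridge above 3 N).
It fails at once if a shorter bar is shifted by more than 20 mm (distance of any of middle_bar, short_bar from where it was at the start of the episode above 0.02 m).
It also fails if it takes over 61 s, if anything falls off the work surface, if the arm or the gripper's body presses on something with over 40 N, if the wrist force passes 120 N, or if a joint passes its speed limit or range.

### The arm

A 6-joint arm with a two-finger parallel gripper is mounted at the origin on a cart in front of the work surface, level with it; the furniture and walls round the work are solid. World frame = base frame: x ahead of the robot, y to its left, z up, the work surface at z = 0. Lengths are in m, angles in rad, forces in N, time in s.
With the tool pointing down it reaches from about 0.375 to 0.975 m from the base axis. Payload 3.8 kg.
Tool frame: the origin (TCP) lies at the very end of the fingers, on their centre line; the grasp point (between the pads) lies 19 mm behind it; z points along the fingers, y is the direction in which the jaws open and shut (so a half turn about z gives the same grasp; the last joint's range is limited). The gripper opens to 88 mm and grips with 3 to 60 N. Pads are 18 mm wide; open, the fingers measure 123 mm over their backs; the gripper's body (75 mm by 187 mm) begins 45 mm behind the grasp point.
Start: joints at [-1.195, 0.264, 1.604, -0, 1.274, -0.037], TCP at [0.271, -0.618, 0.239] pointing down, gripper open.
Joint ranges: [-2.63, 2.63], [-0.94, 2.18], [0.31, 2.57], [-1.31, 4.45], [0, 2.66], [-2.55, 2.55]. Speed limits (rad/s): [2.57, 2.57, 3.14, 3.14, 3.14, 3.14].

### API

Orientations are given as [roll, pitch, yaw] about the fixed x, y, z axes, in that order (R = Rz(yaw) Ry(pitch) Rx(roll)).
In Python, from plant import status, imaging, workorder gives the robot as it stands. The module is installed in compiled form; this text tells all that it offers.
- The arm moves only by the shell command python3 -m crank 'ROWS' [OPENING] [FORCE]. ROWS is JSON, a list of rows, each an object of numbers: "dx", "dy", "dz": the shift along the world's x, y, z in cm; "spin": the turn about the world's z in rad. A call has 1 to 8 rows; each row shifts and turns the pose as measured when the row begins; what a row does not reach is not made up. A row lasts 1/8 s, in which the tool goes at most 62.5 mm and 10.7 degrees, less where a joint would pass 70% of its speed; a pose out of reach is approached as far as the arm can. A call is refused whole if a number of a shift passes 6.25 or a number of a turn 0.188, either way. A call with a gripper value outside its range is refused whole. OPENING is the finger opening in cm, from 0 to 8.81, set as the call begins (- or left out, the last holds). The fingers move at their own pace and stop on an object; FORCE is the grip in N (left out, the last holds). Time passes only in rows, so rows that do not move let the fingers close. It gives the time, the measured TCP pose, the force and the opening at its end, in the units of the state.
- status.get_state(): the state, without advancing time (a new reading comes with each control period).
- imaging.get_image(name): name is "side" or "top"; returns a dict with "image" (480x640x3 uint8, red, green, blue), "depth" (480x640 float32, m along the optical axis (not along the pixel's ray), 0 where there is no reading), "mtx" (3x3 intrinsics, pixels), "R" (3x3) and "t" (3): a world point X has camera coordinates R X + t. Camera axes: x right, y down, z forward; pixel columns grow to the right and rows downward; lengths in m; the calibration is good to about 2 mm. A picture is of the moment at which its call begins.
- workorder.hand_in(): hands the job in, once; it reports no verdict.
The state is a dict: "clock": time; "qpos": joint angles; "qvel": joint speeds; "joint_torque": joint torques, N m; "tool_pos": TCP position; "ee_rot": TCP orientation; "ft_force": force on the tool from outside, world axes, zero at the start; "moment": the same for the moment, N m; "grip_width": finger opening in m.
Only numpy, scipy, OpenCV 4.12 (cv2) and the standard library are available. Lean on these libraries where they do the work, as an engineer would, in place of code of your own. Each camera call takes 0.05 s, during which the arm holds its last target.

## Working session

There is one attempt and no reset: what is moved stays moved. The work goes in short steps, Python scripts to look and compute and a shell command to move; the robot and the scene stay as the last step left them, time stands still between calls to the robot, and variables do not carry over. Pictures are saved under pics/ and viewed, and the job is handed in when it is done.

```bash
mkdir -p pics
python3 - <<'E'
from plant import status, imaging
import cv2,numpy as np
print(status.get_state())
for n in("side","top"):
    d=imaging.get_image(n); cv2.imwrite(f"pics/{n}0.png",d["image"][:,:,::-1]); np.savez(f"{n}0.npz",**d); print(n,d["mtx"],d["R"],d["t"])
E
```

```text
{'clock': 0.0, 'qpos': array([-1.19491358e+00,  2.64720937e-01,  1.60533404e+00, -5.69938855e-06,
        1.27370649e+00, -3.69196736e-02]), 'qvel': array([ 0.00121256,  0.00039136,  0.00187159,  0.00032792, -0.00067605,
        0.00042059]), 'joint_torque': array([-1.39339973e-04, -5.02109098e+01, -3.56872594e+01,  7.29588582e-02,
        2.93218007e-02, -1.81404848e-04]), 'tool_pos': array([ 0.27052393, -0.61765922,  0.2374313 ]), 'ee_rot': array([-3.13942512e+00, -7.46109899e-05,  4.12804019e-01]), 'ft_force': array([-0.48149988, -0.05296748,  0.64984213]), 'moment': array([ 0.01435247, -0.05988036,  0.03892284]), 'grip_width': 0.08786384364151383}
side [[552.41275601   0.         311.87391004]
 [  0.         552.41275601 232.89461101]
 [  0.           0.           1.        ]] [[ 0.99972443 -0.02324412 -0.00328147]
 [-0.01517995 -0.5335004  -0.84566358]
 [ 0.01790604  0.84548036 -0.53370623]] [-0.55858282  0.08247346  1.0702005 ]
top [[440.00005417   0.         319.57792372]
 [  0.         440.00005417 236.64978253]
 [  0.           0.           1.        ]] [[-0.0120555  -0.99979753  0.01611112]
 [-0.9843488   0.00903309 -0.17599955]
 [ 0.17581838 -0.01798073 -0.9842584 ]] [0.01773477 0.55763364 0.82687841]
```

View pics/top0.png

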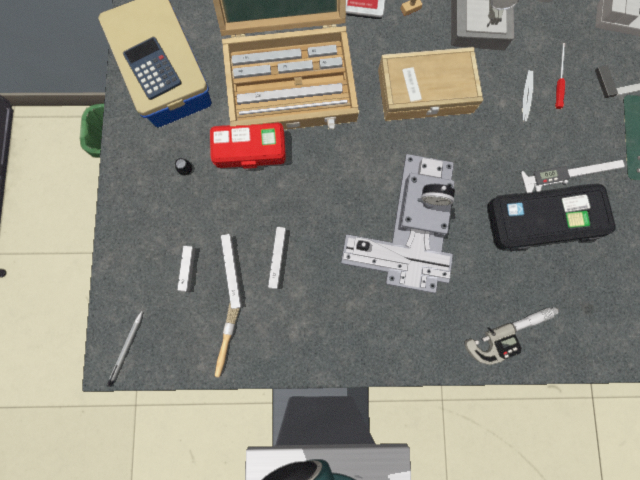

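View pics/side0.png

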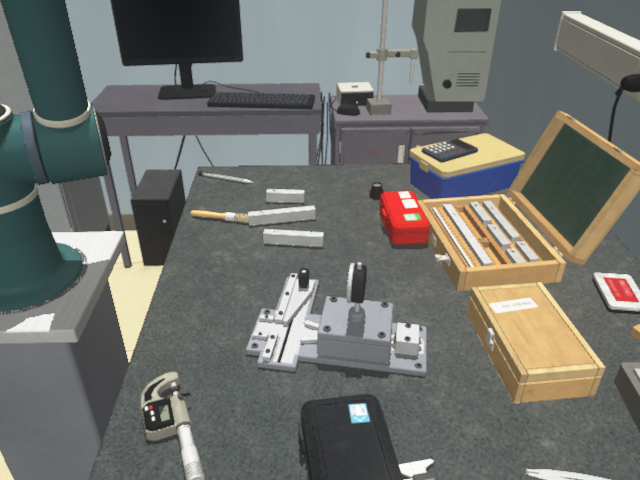

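```bash
cat > h.py <<'E'
import numpy as np,cv2
def load(n): return dict(np.load(n))
def cloud(d):
    z=d["depth"];v,u=np.mgrid[:480,:640];K=d["mtx"]
    p=np.stack([(u-K[0,2])/K[0,0]*z,(v-K[1,2])/K[1,1]*z,z],-1)
    return (p-d["t"])@d["R"]   # R^T(p-t)
def rect(d,z,x0,x1,y0,y1,s=2000):
    # ortho image: up=+x, left=+y, s px/m
    P=d["mtx"]@np.c_[d["R"][:,0],d["R"][:,1],d["R"][:,2]*z+d["t"]]
    A=np.array([[0,-1/s,x1],[-1/s,0,y1],[0,0,1]]) # px(u,v)->(x,y)
    H=P@A
    return cv2.warpPerspective(d["image"],np.linalg.inv(H),(int((y1-y0)*s),int((x1-x0)*s)),flags=cv2.INTER_CUBIC)
E
python3 - <<'E'
from h import *
d=load("top0.npz");c=cloud(d)
reg=c[220:320,150:300]
m=(np.abs(c[...,2]-.026)<.006)
m[:,:150]=0;m[:,300:]=0;m[:220]=0;m[320:]=0
n,l,s,ce=cv2.connectedComponentsWithStats(m.astype(np.uint8))
for i in range(1,n):
    if s[i,4]<60: continue
    p=c[l==i]; r=cv2.minAreaRect(p[:,:2].astype(np.float32)*1000); print(s[i],p.mean(0),r,np.percentile(p[:,2],[5,50,95]))
print(np.median(c[330:370,150:200,2]), np.median(c[300:330,250:330,2]))
cv2.imwrite("pics/r26.png",rect(d,.026,.28,.5,.05,.37,2400)[:,:,::-1])
cv2.imwrite("pics/r12.png",rect(d,.012,.27,.6,-.32,0,2000)[:,:,::-1])
E
```

```text
[268 227  17  62 556] [0.52033743 0.09937431 0.02596321] ((521.560302734375, 99.34465026855469), (18.066205978393555, 125.19898223876953), 82.43685150146484) [0.02313001 0.02597897 0.02858537]
[221 234  20  74 696] [0.49399491 0.19187698 0.02593736] ((495.15667724609375, 192.26138305664062), (150.0261688232422, 18.57589340209961), 9.32770824432373) [0.02331359 0.02602126 0.02850613]
[178 246  15  45 436] [0.50038776 0.28313234 0.02592547] ((501.0986022949219, 283.5514221191406), (19.009653091430664, 89.99210357666016), 85.15951538085938) [0.02252096 0.0261856  0.0285049 ]
0.00014896860141185632 9.262764391226375e-05
```

Run:
```python
from h import *
d=load("top0.npz");c=cloud(d)
for (u,v) in [(186,268),(231,270),(278,257),(427,285),(345,262),(450,277),(427,160),(363,245),(420,220),(405,160),(437,290)]: print(u,v,c[v,u].round(4))
```

```text
186 268 [0.5005 0.2808 0.0252]
231 270 [0.4956 0.1907 0.0245]
278 257 [0.5211 0.0963 0.0239]
427 285 [ 0.4619 -0.207   0.0135]
345 262 [ 0.511  -0.0406  0.0114]
450 277 [ 0.4791 -0.2605 -0.0031]
427 160 [ 0.7202 -0.2148  0.0389]
363 245 [ 0.54   -0.0742  0.05  ]
420 220 [ 0.5879 -0.1883  0.0589]
405 160 [ 0.7307 -0.175   0.0108]
437 290 [ 0.4522 -0.2304  0.0013]
```

Run:
```python
from h import *
d=load("top0.npz");c=cloud(d)
r=rect(d,.012,.43,.75,-.3,-.02,1850)
for i in range(0,32,2): cv2.putText(r,str(43+i),(0,int((.32-i/100)*1850)),0,.35,(255,0,0))
for i in range(0,28,2):cv2.putText(r,str(-2-i),(int(i/100*1850),8),0,.35,(255,0,0))
cv2.imwrite("pics/r12.png",r[:,:,::-1])
# plate mask
m=(np.abs(c[...,2]-.012)<.004)&(c[...,0]>.43)&(c[...,0]<.78)&(c[...,1]<-.02)&(c[...,1]>-.3)
mm=(c[...,2]>.006)&(c[...,0]>.43)&(c[...,0]<.78)&(c[...,1]<-.02)&(c[...,1]>-.3)
b=(np.abs(c[...,2]-.06)<.004)&(c[...,0]>.52)&(c[...,0]<.78)&(c[...,1]<-.12)&(c[...,1]>-.3)
p=c[b];print(b.sum(),cv2.minAreaRect(p[:,:2].astype(np.float32)*1000),p.mean(0))
g=(np.abs(c[...,2]-.053)<.004)&(c[...,0]>.5)&(c[...,0]<.58)&(c[...,1]<-.02)&(c[...,1]>-.13)
p=c[g];print(g.sum(),cv2.minAreaRect(p[:,:2].astype(np.float32)*1000),p.mean(0))
```

```text
1777 ((624.1019287109375, -206.01950073242188), (91.91867065429688, 113.49427032470703), 78.99179077148438) [ 0.61723146 -0.19943637  0.05986515]
95 ((541.7864990234375, -74.03597259521484), (23.937658309936523, 16.320653915405273), 86.46501922607422) [ 0.54120875 -0.0737133   0.05284478]
```

View pics/r12.png

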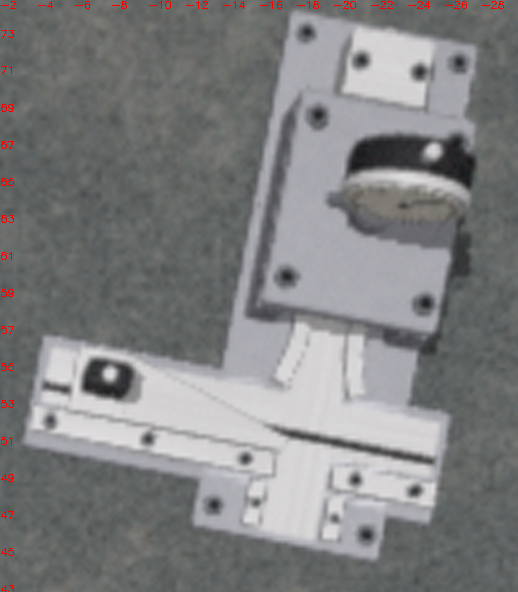

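```bash
cat > fit.py <<'E'
from h import *
from scipy.optimize import differential_evolution, minimize
def seg(a,b,z,n=60): 
    t=np.linspace(0.03,.97,n)[:,None]; p=np.array(a)*(1-t)+np.array(b)*t; return np.c_[p,np.full(n,z)]
def rectsegs(x0,x1,y0,y1,z): return [seg((x0,y0),(x1,y0),z),seg((x0,y1),(x1,y1),z),seg((x0,y0),(x0,y1),z),seg((x1,y0),(x1,y1),z)]
M=[seg((-135,-52),(-135,52),12),seg((-135,-52),(-135,52),0),seg((-40,52),(150,52),12),seg((150,52),(150,-52),12),seg((-65,-52),(-20,-52),12),
   seg((-20,-46),(-20,46),60),seg((-20,46),(92,46),60),seg((92,46),(92,5),60),seg((-20,-46),(30,-46),60),
   seg((-130,17),(-105,17),20),seg((-130,-17),(-105,-17),20),seg((-102,16),(-102,16.1),22)]
M=np.concatenate(M)/1000
def proj(d,p,X):
    c,s=np.cos(p[2]),np.sin(p[2])
    W=np.c_[p[0]+c*X[:,0]-s*X[:,1],p[1]+s*X[:,0]+c*X[:,1],X[:,2]]
    q=W@d["R"].T+d["t"]; q=q@d["mtx"].T; return q[:,:2]/q[:,2:]
def grad(d):
    g=cv2.GaussianBlur(cv2.cvtColor(d["image"],cv2.COLOR_RGB2GRAY).astype(np.float32),(0,0),1)
    return np.minimum(np.hypot(cv2.Sobel(g,cv2.CV_32F,1,0),cv2.Sobel(g,cv2.CV_32F,0,1)),120)
def score(d,G,p):
    uv=proj(d,p,M).astype(np.float32); return -cv2.remap(G,uv[:,:1],uv[:,1:],cv2.INTER_LINEAR).mean()
if __name__=="__main__":
    ds=[load("top0.npz"),load("side0.npz")];Gs=[grad(d) for d in ds]
    b=[(.578,.6),(-.21,-.188),(-.24,-.14)]
    for w in([1,0],[0,1],[1,1]):
        r=differential_evolution(lambda p:sum(a*score(d,G,p) for a,d,G in zip(w,ds,Gs)),b,seed=1,maxiter=150,popsize=20)
        print(w,r.x,np.degrees(r.x[2]),r.fun)
    p=r.x
    for n,d in zip(("top","side"),ds):
        im=cv2.resize(d["image"],None,fx=4,fy=4,interpolation=3)
        for u,v in proj(d,p,M): cv2.circle(im,(int(4*u+2),int(4*v+2)),1,(255,0,0),-1)
        cx,cy=proj(d,p,np.array([[0,0,.03]]))[0]; x0=int(max(0,min(4*cx-400,2560-800)));y0=int(max(0,4*cy-320))
        cv2.imwrite(f"pics/ov_{n}.png",im[y0:y0+600,x0:x0+800,::-1])
E
python3 fit.py
```

```text
[1, 0] [ 0.5903906  -0.19881503 -0.21646911] -12.402766502392994 -102.53070831298828
[0, 1] [ 0.58783609 -0.2012961  -0.20144226] -11.541791364911761 -102.89142608642578
[1, 1] [ 0.58886939 -0.20022367 -0.18850002] -10.80025545747026 -200.81661987304688
```

View pics/ov_top.png

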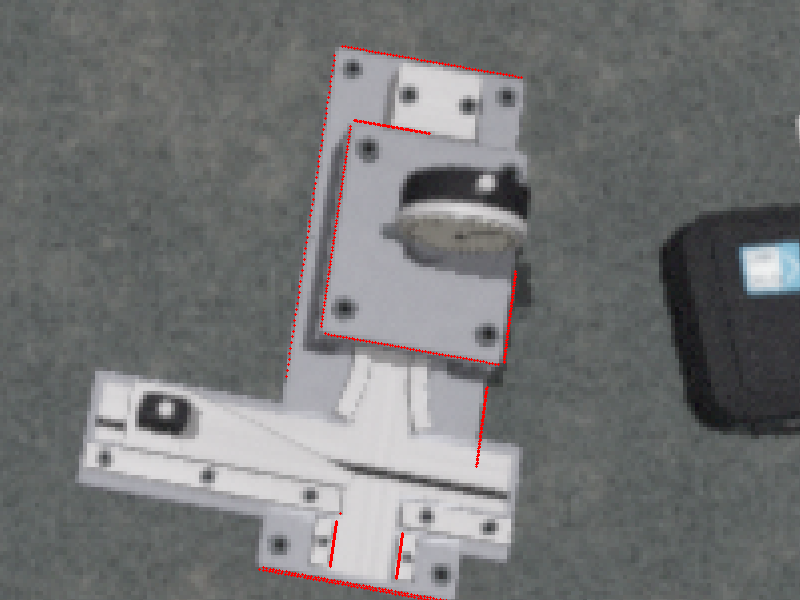

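View pics/ov_side.png

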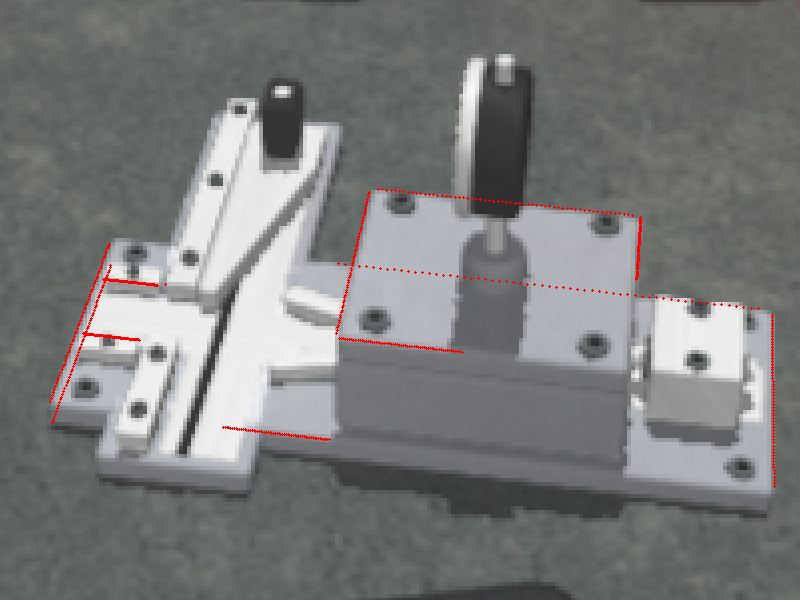

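```bash
python3 -m crank '[{"dx":1.5,"dy":6,"spin":-0.05},{"dx":1.5,"dy":6,"spin":-0.05},{"dx":1.5,"dy":6,"spin":-0.05},{"dx":1.5,"dy":6,"spin":-0.05},{"dx":1.5,"dy":6,"spin":-0.05},{"dx":1.5,"dy":6},{"dx":1.5,"dy":6},{"dx":1.5,"dy":6}]' 4.5 10
```

```text
invalid input
```

```bash
python3 -m crank '[{"dx":1.5,"dy":6,"dz":0,"spin":-0.05},{"dx":1.5,"dy":6,"dz":0,"spin":-0.05}]' 4.5 10
```

```text
clock: 0.35
tool_pos: [0.2997, -0.4981, 0.2349]
ee_rot: [-3.137, 0.0, 0.305]
ft_force: [0.9, 0.5, 0.7]
grip_width: 0.0703
```

```bash
python3 -m crank '[{"dx":1.5,"dy":6,"dz":0,"spin":-0.05},{"dx":1.5,"dy":6,"dz":0,"spin":-0.05},{"dx":1.5,"dy":6,"dz":0,"spin":-0.04},{"dx":1.5,"dy":6,"dz":0,"spin":0},{"dx":1.5,"dy":6,"dz":0,"spin":0},{"dx":1.5,"dy":6,"dz":0,"spin":0},{"dx":1.5,"dy":6,"dz":0,"spin":0},{"dx":1.5,"dy":6,"dz":0,"spin":0}]'
```

```text
clock: 1.35
tool_pos: [0.4165, -0.0113, 0.232]
ee_rot: [-3.135, -0.001, 0.154]
ft_force: [1.1, -1.2, -0.0]
grip_width: 0.0452
```

```bash
python3 -m crank '[{"dx":1.5,"dy":5.6,"dz":0,"spin":0},{"dx":1.5,"dy":5.6,"dz":0,"spin":0},{"dx":1.5,"dy":5.6,"dz":-2,"spin":0.01},{"dx":0.9,"dy":3.2,"dz":-5,"spin":0},{"dx":0,"dy":0,"dz":-5,"spin":0},{"dx":0,"dy":0,"dz":0,"spin":0}]'
```

```text
clock: 2.1
tool_pos: [0.4704, 0.2001, 0.1098]
ee_rot: [-3.134, -0.005, 0.173]
ft_force: [0.0, -0.3, 0.1]
grip_width: 0.0449
```

Run:
```python
from plant import status, imaging
from h import *
s=status.get_state();print(s["tool_pos"],s["ee_rot"],s["ft_force"])
d=imaging.get_image("side"); cv2.imwrite("pics/s1.png",cv2.resize(d["image"],None,fx=2,fy=2)[150:700,200:1000,::-1])
```

```text
[0.47041457 0.20012936 0.10980594] [-3.13448247 -0.0050565   0.17332221] [ 0.00970739 -0.25640491  0.06504772]
```

View pics/s1.png

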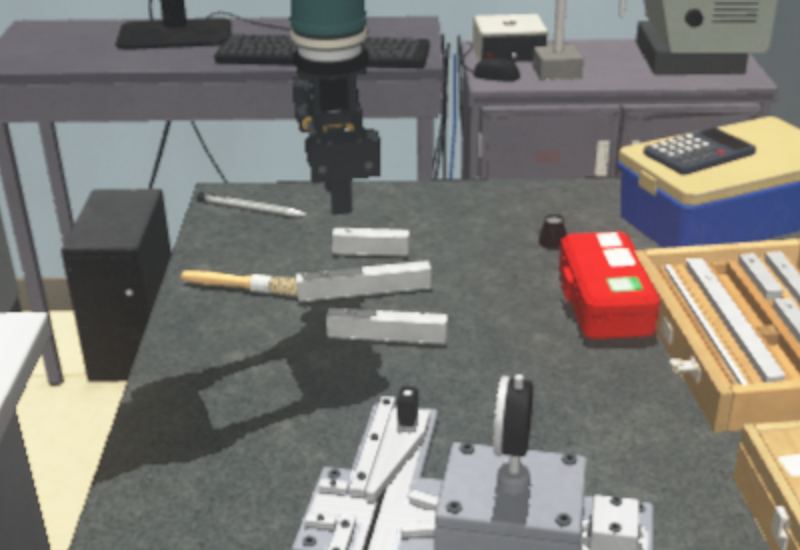

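```bash
python3 -m crank '[{"dx":0,"dy":-1.2,"dz":-2,"spin":-0.01},{"dx":0,"dy":0,"dz":-2.5,"spin":0},{"dx":0,"dy":0,"dz":-1,"spin":0},{"dx":0,"dy":0,"dz":0,"spin":0}]'
```

```text
clock: 2.65
tool_pos: [0.4804, 0.1891, 0.0667]
ee_rot: [-3.131, -0.026, 0.159]
ft_force: [0.6, -0.1, 0.2]
grip_width: 0.0449
```

```bash
python3 -m crank '[{"dx":0,"dy":0,"dz":0,"spin":0}]'; python3 -c "
from plant import status
s=status.get_state();print(s['qpos'],s['qvel'])"
```

```text
clock: 2.78
tool_pos: [0.4817, 0.1893, 0.0685]
ee_rot: [-3.13, -0.029, 0.159]
ft_force: [-0.6, -0.1, 0.9]
grip_width: 0.0448
[0.32220862 0.12255674 2.11527408 0.0082762  0.87344076 1.72869549] [-2.62597185e-03 -9.36412351e-03 -7.05518105e-03 -4.89190870e-04
  5.15954443e-03  7.12684355e-05]
```

```bash
python3 -m crank '[{"dx":0,"dy":0,"dz":2,"spin":0}]';python3 -m crank '[{"dx":0,"dy":0,"dz":2,"spin":0}]';python3 -m crank '[{"dx":0,"dy":0,"dz":0,"spin":0}]';python3 -m crank '[{"dx":0,"dy":0,"dz":0,"spin":0}]'
```

```text
clock: 2.9
tool_pos: [0.481, 0.1891, 0.0885]
ee_rot: [-3.131, -0.027, 0.159]
ft_force: [0.3, 0.6, -0.1]
grip_width: 0.0452
clock: 3.02
tool_pos: [0.4816, 0.1892, 0.1102]
ee_rot: [-3.13, -0.029, 0.159]
ft_force: [0.1, 0.9, -0.1]
grip_width: 0.0447
clock: 3.15
tool_pos: [0.4837, 0.19, 0.113]
ee_rot: [-3.13, -0.034, 0.159]
ft_force: [0.7, 0.4, -0.5]
grip_width: 0.0449
clock: 3.28
tool_pos: [0.4837, 0.19, 0.1131]
ee_rot: [-3.129, -0.035, 0.159]
ft_force: [-0.9, 0.2, -1.3]
grip_width: 0.0451
```

```bash
python3 -m crank '[{"dx":-1,"dy":0,"dz":0,"spin":0}]';python3 -m crank '[{"dx":-0.5,"dy":0,"dz":0,"spin":0}]';python3 -m crank '[{"dx":0,"dy":0,"dz":0,"spin":0}]';python3 -m crank '[{"dx":0,"dy":0,"dz":-1,"spin":0}]';python3 -m crank '[{"dx":0,"dy":0,"dz":-0.5,"spin":0}]';python3 -m crank '[{"dx":0,"dy":0,"dz":0,"spin":0}]'
```

```text
clock: 3.4
tool_pos: [0.4737, 0.19, 0.1128]
ee_rot: [-3.129, -0.034, 0.159]
ft_force: [-0.7, 0.0, 0.4]
grip_width: 0.0448
clock: 3.52
tool_pos: [0.4671, 0.1897, 0.1119]
ee_rot: [-3.13, -0.032, 0.159]
ft_force: [-1.1, 0.1, -1.1]
grip_width: 0.0451
clock: 3.65
tool_pos: [0.4661, 0.1895, 0.1113]
ee_rot: [-3.13, -0.031, 0.159]
ft_force: [-0.1, 0.7, -0.2]
grip_width: 0.0453
clock: 3.78
tool_pos: [0.4666, 0.1898, 0.1014]
ee_rot: [-3.13, -0.033, 0.159]
ft_force: [0.5, -0.0, 0.6]
grip_width: 0.0446
clock: 3.9
tool_pos: [0.4659, 0.1896, 0.0952]
ee_rot: [-3.13, -0.031, 0.159]
ft_force: [0.1, 0.8, -0.3]
grip_width: 0.045
clock: 4.03
tool_pos: [0.4655, 0.1894, 0.0943]
ee_rot: [-3.13, -0.03, 0.159]
ft_force: [0.4, 1.1, -0.0]
grip_width: 0.0451
```

```bash
python3 -m crank '[{"dx":0,"dy":-0.2,"dz":-1.5,"spin":0.004},{"dx":0,"dy":0,"dz":-2,"spin":0},{"dx":0,"dy":0,"dz":-2,"spin":0},{"dx":0,"dy":0,"dz":-1,"spin":0},{"dx":0,"dy":0,"dz":-0.5,"spin":0},{"dx":0,"dy":0,"dz":0,"spin":0}]'
```

```text
clock: 4.78
tool_pos: [0.4655, 0.1867, 0.0198]
ee_rot: [-3.131, -0.029, 0.164]
ft_force: [-0.4, 0.3, 0.1]
grip_width: 0.0451
```

```bash
python3 -m crank '[{"dx":0,"dy":0,"dz":-0.4,"spin":0},{"dx":0,"dy":0,"dz":-0.2,"spin":0},{"dx":0,"dy":0,"dz":0,"spin":0}]'
python3 - <<'E'
from plant import imaging
from h import *
d=imaging.get_image("side"); cv2.imwrite("pics/s2.png",cv2.resize(d["image"],None,fx=3,fy=3)[330:930,400:1200,::-1])
E
```

```text
clock: 5.15
tool_pos: [0.4669, 0.1872, 0.0149]
ee_rot: [-3.13, -0.032, 0.164]
ft_force: [-0.7, 0.3, -0.3]
grip_width: 0.0445
```

View pics/s2.png

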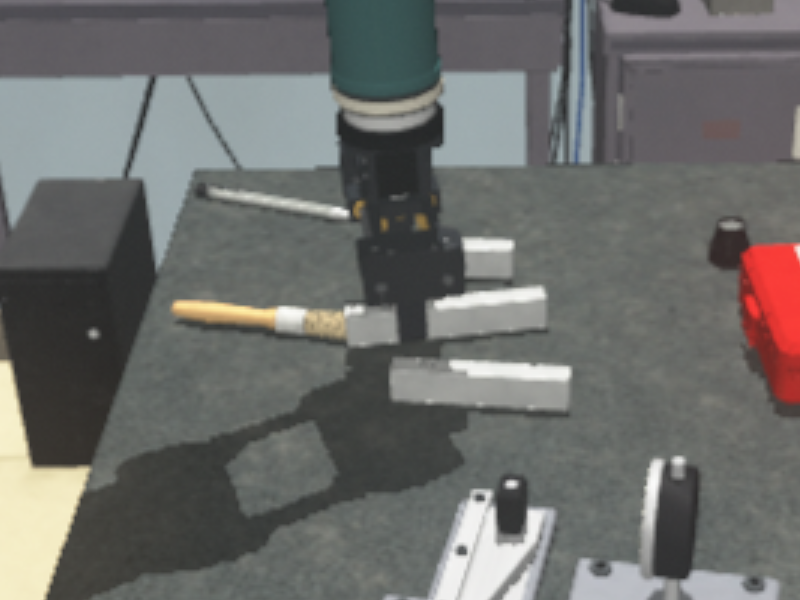

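The fingers straddle the long bar at about pixel (410,320), with the brush just behind its rear end. I'll close on it.

```bash
python3 -m crank '[{"dx":0,"dy":0,"dz":-0.12,"spin":0},{"dx":0,"dy":0,"dz":0,"spin":0},{"dx":0,"dy":0,"dz":0,"spin":0},{"dx":0,"dy":0,"dz":0,"spin":0}]' 1 50; python3 -m crank '[{"dx":0,"dy":0,"dz":0,"spin":0}]'
```

```text
clock: 5.7
tool_pos: [0.4673, 0.1874, 0.0142]
ee_rot: [-3.13, -0.033, 0.164]
ft_force: [0.6, 0.3, -1.1]
grip_width: 0.0176
clock: 5.82
tool_pos: [0.4673, 0.1874, 0.0142]
ee_rot: [-3.13, -0.033, 0.164]
ft_force: [1.0, -0.1, -0.4]
grip_width: 0.0174
```

```bash
python3 -m crank '[{"dx":0,"dy":0,"dz":0.5,"spin":0},{"dx":0,"dy":0,"dz":1,"spin":0},{"dx":0,"dy":0,"dz":2,"spin":0},{"dx":0,"dy":0,"dz":2.5,"spin":0},{"dx":0,"dy":0,"dz":2,"spin":0},{"dx":0,"dy":0,"dz":1,"spin":0},{"dx":0,"dy":0,"dz":0.5,"spin":0},{"dx":0,"dy":0,"dz":0,"spin":0}]'
python3 - <<'E'
from plant import imaging
from h import *
d=imaging.get_image("side"); cv2.imwrite("pics/s3.png",cv2.resize(d["image"],None,fx=3,fy=3)[250:850,400:1200,::-1])
E
```

```text
clock: 6.82
tool_pos: [0.461, 0.1852, 0.1096]
ee_rot: [-3.132, -0.022, 0.164]
ft_force: [-0.2, 0.1, -5.2]
grip_width: 0.0175
```

View pics/s3.png

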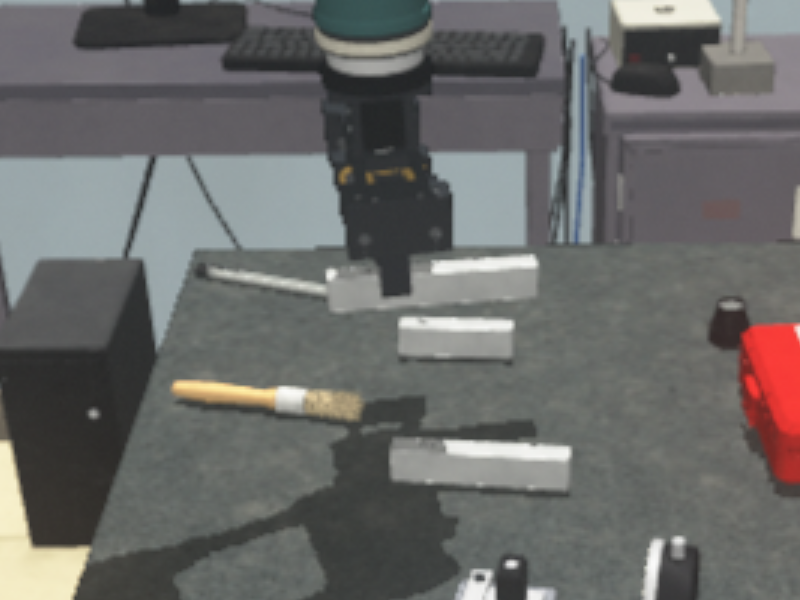

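```bash
python3 -m crank '[{"dx":0,"dy":-2,"dz":0,"spin":-0.03},{"dx":0,"dy":-4,"dz":0,"spin":-0.06},{"dx":0,"dy":-5,"dz":0,"spin":-0.06},{"dx":0.2,"dy":-5,"dz":0,"spin":-0.06},{"dx":0.2,"dy":-5,"dz":0,"spin":-0.06},{"dx":0,"dy":-5,"dz":0,"spin":-0.05},{"dx":0,"dy":-4,"dz":0,"spin":-0.03},{"dx":0,"dy":-2,"dz":0,"spin":0}]'; python3 -m crank '[{"dx":0,"dy":-1,"dz":0,"spin":0},{"dx":0,"dy":-0.5,"dz":0,"spin":0},{"dx":0,"dy":0,"dz":0,"spin":0}]'
```

```text
clock: 7.88
tool_pos: [0.4593, -0.1427, 0.1024]
ee_rot: [-3.132, -0.011, -0.193]
ft_force: [0.2, 0.8, -4.2]
grip_width: 0.0174
clock: 8.25
tool_pos: [0.4579, -0.1583, 0.1005]
ee_rot: [-3.131, -0.007, -0.195]
ft_force: [-0.7, 0.3, -4.7]
grip_width: 0.0171
```

```bash
python3 -m crank '[{"dx":0.2,"dy":-0.8,"dz":0,"spin":0},{"dx":0.3,"dy":-0.7,"dz":0,"spin":0.005},{"dx":0.1,"dy":-0.2,"dz":0,"spin":0},{"dx":0,"dy":0,"dz":0,"spin":0}]'
cat > barpose.py <<'E'
from h import *
import sys
# fixture pose
F=np.array([.589,-.200]);yw=-.19
def tofix(W):
    c,s=np.cos(yw),np.sin(yw);q=W[:,:2]-F
    return np.c_[c*q[:,0]+s*q[:,1],-s*q[:,0]+c*q[:,1],W[:,2]]
E
python3 - <<'E'
from plant import imaging,status
from barpose import *
for n in("top","side"):
    d=imaging.get_image(n);np.savez(f"{n}1.npz",**d)
    cv2.imwrite(f"pics/{n}4.png",cv2.resize(d["image"],None,fx=3,fy=3)[(480 if n=="top" else 500):(1080 if n=="top" else 1100),(850 if n=="top" else 550):(1650 if n=="top" else 1350),::-1])
print(status.get_state()["tool_pos"],status.get_state()["ee_rot"])
E
```

```text
clock: 8.75
tool_pos: [0.4647, -0.1747, 0.1005]
ee_rot: [-3.13, -0.007, -0.187]
ft_force: [-0.9, -0.3, -4.9]
grip_width: 0.0176
[ 0.46457117 -0.17457214  0.10040632] [-3.13027215 -0.00700846 -0.18710553]
```

View pics/top4.png

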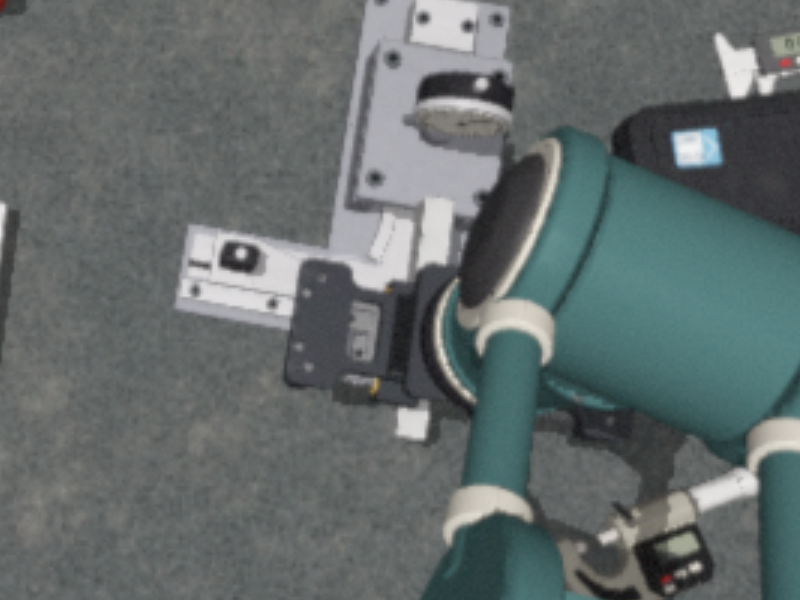

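View pics/side4.png

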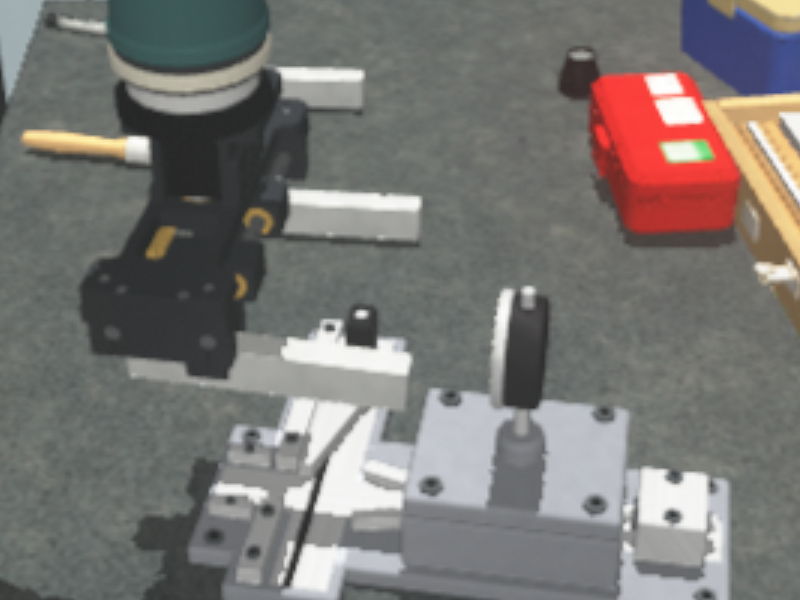

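Run:
```python
from barpose import *
d=load("top1.npz");c=cloud(d);q=tofix(c.reshape(-1,3)).reshape(c.shape)
v,u=np.mgrid[:480,:640]
# front part: px u=850/3+ (410..455)/3, v=160+(198..265)/3
for a in[(420,453,202,262),(398,430,408,440)]:
    m=(u>283.3+a[0]/3)&(u<283.3+a[1]/3)&(v>160+a[2]/3)&(v<160+a[3]/3)&(q[...,2]>.07)&(q[...,2]<.15)
    p=q[m];print(len(p),p.mean(0),p[:,0].min(),p[:,0].max(),p[:,1].min(),p[:,1].max(),np.median(p[:,2]))
    # centre line per x bin & z slope
    print(np.polyfit(p[:,0],p[:,2],1),np.polyfit(p[:,0],p[:,1],1))
d=load("side1.npz");c=cloud(d);q=tofix(c.reshape(-1,3)).reshape(c.shape)
m=(v>166+355/3)&(v<166+395/3)&(u>183.3+130/3)&(u<183.3+405/3)&(q[...,2]>.06)&(q[...,2]<.12)&(abs(q[...,1])<.03)
p=q[m];print(len(p),p[:,0].min(),p[:,0].max(),np.percentile(p[:,1],[5,50,95]))
for lo in np.arange(p[:,0].min(),p[:,0].max(),.02):
    k=p[(p[:,0]>=lo)&(p[:,0]<lo+.02)]
    if len(k)>5: print(round(lo,3),len(k),np.percentile(k[:,2],[2,98]),np.median(k[:,1]))
```

```text
183 [-0.04544822  0.00225969  0.10928797] -0.06619078377648394 -0.02683484395338486 -0.00690319602963404 0.01180695186666126 0.10927084289356051
[-0.02774567  0.10802697] [0.02988613 0.00361797]
95 [-0.16593685  0.00112847  0.11231956] -0.17394039097461886 -0.15691788887164432 -0.007263798042110234 0.010141132394777527 0.11324962637357519
[0.38070554 0.17549264] [0.00845924 0.00253217]
968 -0.1722968789046543 -0.02437686002231802 [-0.01941349 -0.00657604  0.00014129]
-0.172 74 [0.08850406 0.1019474 ] -0.006752395107785292
-0.152 75 [0.08864639 0.11292924] -0.007169651935175495
-0.132 105 [0.08891424 0.1141589 ] -0.008331098366470746
-0.112 157 [0.08701836 0.11156916] -0.006707139101770119
-0.092 158 [0.08897754 0.11255242] -0.006584883188751356
-0.072 165 [0.09186551 0.11212116] -0.0061020108667475745
-0.052 167 [0.09378515 0.11162866] -0.005824988027716766
-0.032 67 [0.09602925 0.11098518] -0.005590145341643265
```

```bash
python3 -m crank '[{"dx":-0.3,"dy":-0.15,"dz":-0.5,"spin":-0.01},{"dx":0,"dy":0,"dz":-1,"spin":0},{"dx":0,"dy":0,"dz":-1,"spin":0},{"dx":0,"dy":0,"dz":-0.5,"spin":0},{"dx":0,"dy":0,"dz":0,"spin":0}]'
```

```text
clock: 9.48
tool_pos: [0.4602, -0.1755, 0.0673]
ee_rot: [-3.13, -0.005, -0.198]
ft_force: [0.9, -0.3, -5.1]
grip_width: 0.0176
```

```bash
python3 -m crank '[{"dx":0.05,"dy":-0.05,"dz":-0.5,"spin":0.003},{"dx":0,"dy":0,"dz":-1,"spin":0},{"dx":0,"dy":0,"dz":-0.8,"spin":0},{"dx":0,"dy":0,"dz":-0.4,"spin":0},{"dx":0,"dy":0,"dz":0,"spin":0}]'
```

```text
clock: 10.1
tool_pos: [0.4611, -0.1761, 0.0386]
ee_rot: [-3.13, -0.005, -0.194]
ft_force: [1.0, -0.7, -5.6]
grip_width: 0.0174
```

Run:
```python
from plant import imaging,status
from barpose import *
d=imaging.get_image("side");np.savez("side2.npz",**d)
cv2.imwrite("pics/side5.png",cv2.resize(d["image"],None,fx=4,fy=4)[1000:1600,800:1600,::-1])
```

```text
(no output)
```

View pics/side5.png

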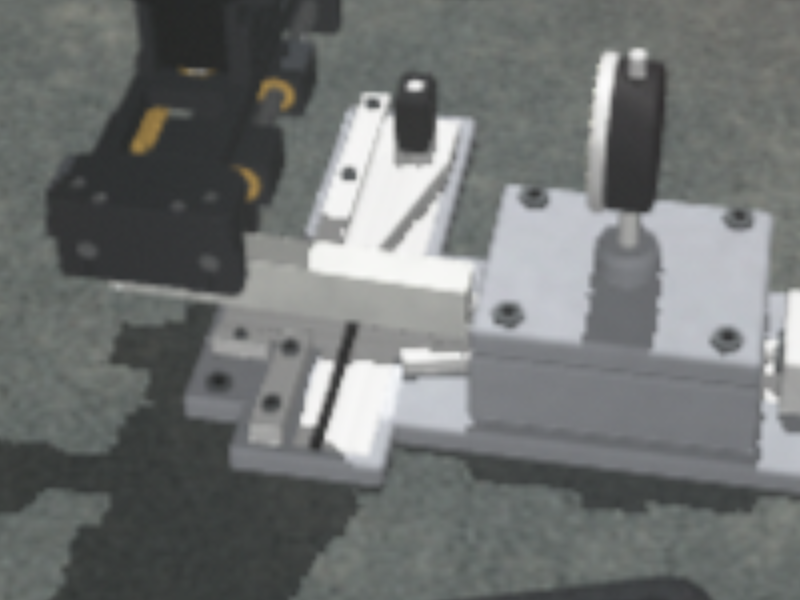

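```bash
python3 -m crank '[{"dx":0,"dy":0,"dz":-0.4,"spin":0},{"dx":0,"dy":0,"dz":-0.3,"spin":0},{"dx":0,"dy":0,"dz":-0.1,"spin":0},{"dx":0,"dy":0,"dz":0,"spin":0}]';python3 -m crank '[{"dx":0,"dy":0,"dz":-0.1,"spin":0}]'
```

```text
clock: 10.65
tool_pos: [0.4619, -0.1765, 0.0309]
ee_rot: [-3.13, -0.007, -0.194]
ft_force: [1.0, 0.2, -5.0]
grip_width: 0.0175
clock: 10.78
tool_pos: [0.4621, -0.1766, 0.0301]
ee_rot: [-3.13, -0.008, -0.194]
ft_force: [-0.3, 0.1, -5.3]
grip_width: 0.0174
```

```bash
for i in 1; do python3 -m crank '[{"dx":-0.05,"dy":0,"dz":-0.1,"spin":0},{"dx":0,"dy":0,"dz":-0.08,"spin":0}]';python3 -m crank '[{"dx":0,"dy":0,"dz":-0.08,"spin":0}]';done
```

```text
clock: 11.02
tool_pos: [0.462, -0.1767, 0.0285]
ee_rot: [-3.131, -0.009, -0.194]
ft_force: [0.3, 0.1, -3.2]
grip_width: 0.0174
clock: 11.15
tool_pos: [0.4623, -0.1769, 0.028]
ee_rot: [-3.131, -0.009, -0.194]
ft_force: [-0.2, 0.3, -2.6]
grip_width: 0.0174
```

```bash
python3 -m crank '[{"dx":0,"dy":0,"dz":-0.08,"spin":0},{"dx":0,"dy":0,"dz":0,"spin":0}]' - 4; python3 -m crank '[{"dx":0,"dy":0,"dz":0,"spin":0},{"dx":0,"dy":0,"dz":0,"spin":0}]' 2.6
python3 - <<'E'
from plant import imaging,status
from barpose import *
d=imaging.get_image("side");np.savez("side3.npz",**d)
cv2.imwrite("pics/side6.png",cv2.resize(d["image"],None,fx=4,fy=4)[1000:1600,800:1600,::-1])
d=imaging.get_image("top");np.savez("top3.npz",**d)
cv2.imwrite("pics/top6.png",cv2.resize(d["image"],None,fx=4,fy=4)[780:1380,1200:2000,::-1])
E
```

```text
clock: 11.4
tool_pos: [0.4625, -0.177, 0.0273]
ee_rot: [-3.131, -0.01, -0.194]
ft_force: [-1.0, -0.2, -2.9]
grip_width: 0.018
clock: 11.65
tool_pos: [0.4639, -0.1776, 0.0284]
ee_rot: [-3.131, -0.013, -0.194]
ft_force: [-0.0, 0.5, 0.9]
grip_width: 0.0262
```

View pics/side6.png

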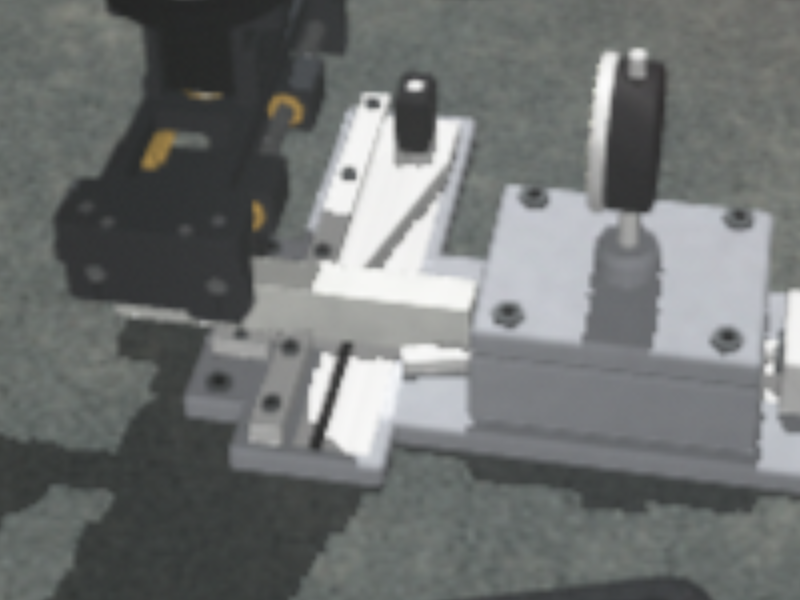

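View pics/top6.png

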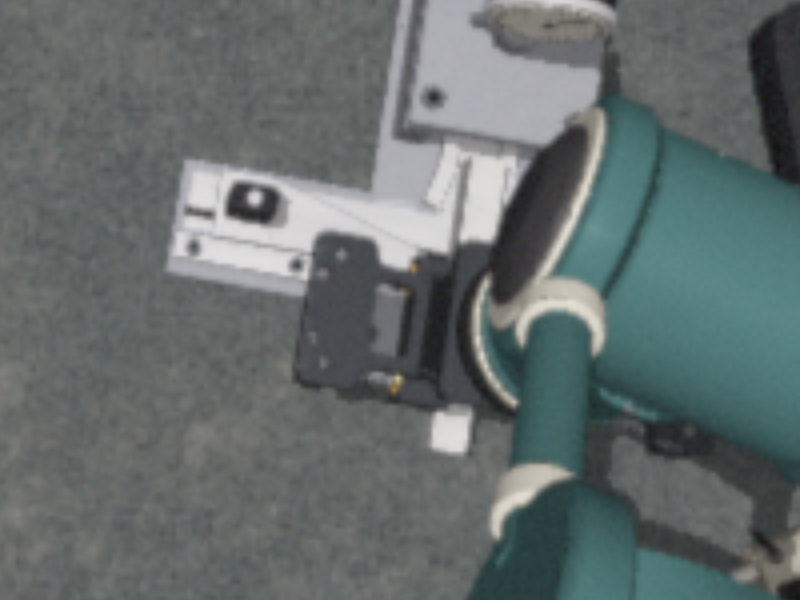

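Run:
```python
from barpose import *
d=load("top3.npz");c=cloud(d);q=tofix(c.reshape(-1,3)).reshape(c.shape)
v,u=np.mgrid[:480,:640]
for a in[(460,510,150,238),(430,475,412,455)]:
    m=(u>300+a[0]/4)&(u<300+a[1]/4)&(v>195+a[2]/4)&(v<195+a[3]/4)&(q[...,2]>.03)&(q[...,2]<.05)
    p=q[m];print(len(p),p.mean(0),p[:,0].min(),p[:,0].max(),p[:,1].min(),p[:,1].max(),np.median(p[:,2]))
    print(np.polyfit(p[:,0],p[:,2],1),np.polyfit(p[:,0],p[:,1],1))
```

```text
189 [-0.04622141 -0.00038515  0.03781319] -0.0684000745795794 -0.02501085917385305 -0.010010908540257024 0.008735364685317043 0.03766609533264621
[-0.01148737  0.03728223] [0.01284407 0.00020852]
83 [-0.16638653 -0.00089208  0.03777181] -0.17523597803537885 -0.15714976151089774 -0.009884974673107724 0.008494774723305728 0.037911345894509264
[-0.01204123  0.03576831] [-0.04868482 -0.00899257]
```

```bash
python3 -m crank '[{"dx":0,"dy":0,"dz":0,"spin":0.002},{"dx":0,"dy":0,"dz":0,"spin":0},{"dx":0,"dy":0,"dz":0,"spin":0}]' 1 6; python3 -m crank '[{"dx":0.49,"dy":-0.09,"dz":0,"spin":0},{"dx":0.98,"dy":-0.19,"dz":0,"spin":0},{"dx":0.49,"dy":-0.09,"dz":0,"spin":0},{"dx":0,"dy":0,"dz":0,"spin":0}]'
```

```text
clock: 12.12
tool_pos: [0.4641, -0.1777, 0.0286]
ee_rot: [-3.131, -0.013, -0.192]
ft_force: [0.8, 0.1, 0.0]
grip_width: 0.0178
clock: 12.62
tool_pos: [0.4849, -0.1816, 0.0286]
ee_rot: [-3.131, -0.012, -0.192]
ft_force: [-0.6, -0.4, 1.2]
grip_width: 0.0181
```

```bash
python3 -m crank '[{"dx":0.49,"dy":-0.09,"dz":0,"spin":0},{"dx":0.98,"dy":-0.18,"dz":0,"spin":0},{"dx":0.98,"dy":-0.18,"dz":0,"spin":0},{"dx":0.49,"dy":-0.09,"dz":0,"spin":0},{"dx":0,"dy":0,"dz":0,"spin":0}]'
python3 - <<'E'
from plant import imaging,status
from barpose import *
d=imaging.get_image("side");np.savez("side4.npz",**d)
cv2.imwrite("pics/side7.png",cv2.resize(d["image"],None,fx=4,fy=4)[1000:1600,800:1600,::-1])
E
```

```text
clock: 13.25
tool_pos: [0.5168, -0.1874, 0.0285]
ee_rot: [-3.131, -0.012, -0.192]
ft_force: [-0.6, -0.1, 1.1]
grip_width: 0.0178
```

View pics/side7.png

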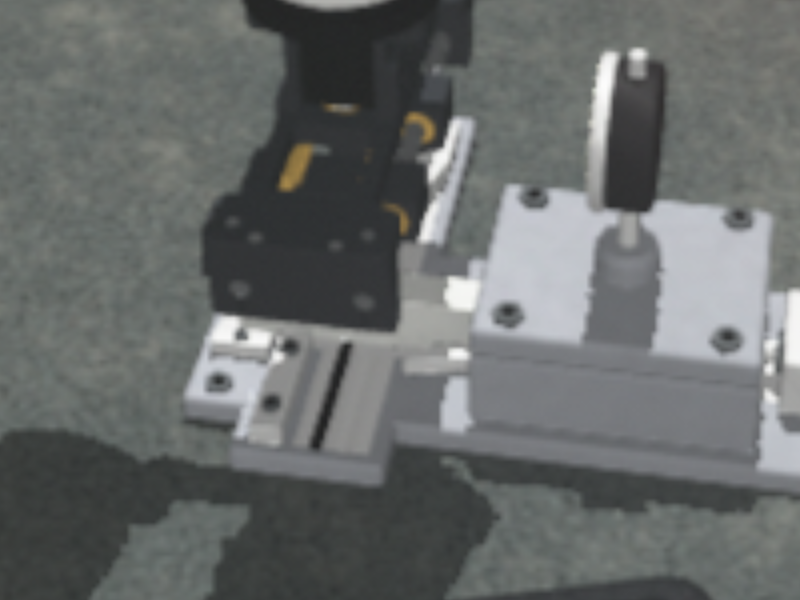

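```bash
python3 -m crank '[{"dx":0.49,"dy":-0.09,"dz":0,"spin":0},{"dx":0.98,"dy":-0.18,"dz":0,"spin":0},{"dx":0.98,"dy":-0.18,"dz":0,"spin":0},{"dx":0.49,"dy":-0.09,"dz":0,"spin":0},{"dx":0,"dy":0,"dz":0,"spin":0}]'
python3 - <<'E'
from plant import imaging,status
from barpose import *
print(tofix(status.get_state()["tool_pos"][None]))
d=imaging.get_image("side");np.savez("side4.npz",**d)
cv2.imwrite("pics/side8.png",cv2.resize(d["image"],None,fx=4,fy=4)[1000:1600,800:1600,::-1])
E
```

```text
clock: 13.92
tool_pos: [0.5479, -0.1931, 0.0285]
ee_rot: [-3.131, -0.012, -0.192]
ft_force: [-1.1, -0.4, 0.8]
grip_width: 0.0179
[[-0.04161378 -0.00100429  0.02846865]]
```

View pics/side8.png

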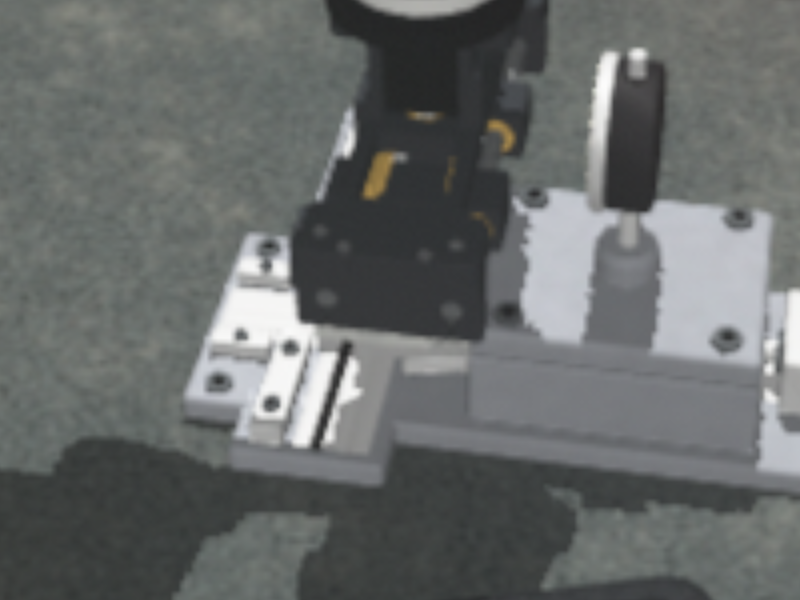

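```bash
python3 -m crank '[{"dx":0,"dy":0,"dz":0,"spin":0},{"dx":0,"dy":0,"dz":0,"spin":0},{"dx":-0.5,"dy":0.1,"dz":0,"spin":0},{"dx":-1,"dy":0.19,"dz":0,"spin":0},{"dx":-1,"dy":0.19,"dz":0,"spin":0},{"dx":-0.5,"dy":0.1,"dz":0,"spin":0},{"dx":0,"dy":0,"dz":0,"spin":0}]' 2.8
python3 - <<'E'
from plant import imaging,status
from barpose import *
print(tofix(status.get_state()["tool_pos"][None]))
d=imaging.get_image("side");np.savez("side4.npz",**d)
cv2.imwrite("pics/side9.png",cv2.resize(d["image"],None,fx=4,fy=4)[1000:1600,800:1600,::-1])
E
```

```text
clock: 14.85
tool_pos: [0.5143, -0.1865, 0.0283]
ee_rot: [-3.131, -0.011, -0.193]
ft_force: [-0.1, 0.1, 0.3]
grip_width: 0.0279
[[-0.07588912 -0.00081632  0.02826924]]
```

View pics/side9.png

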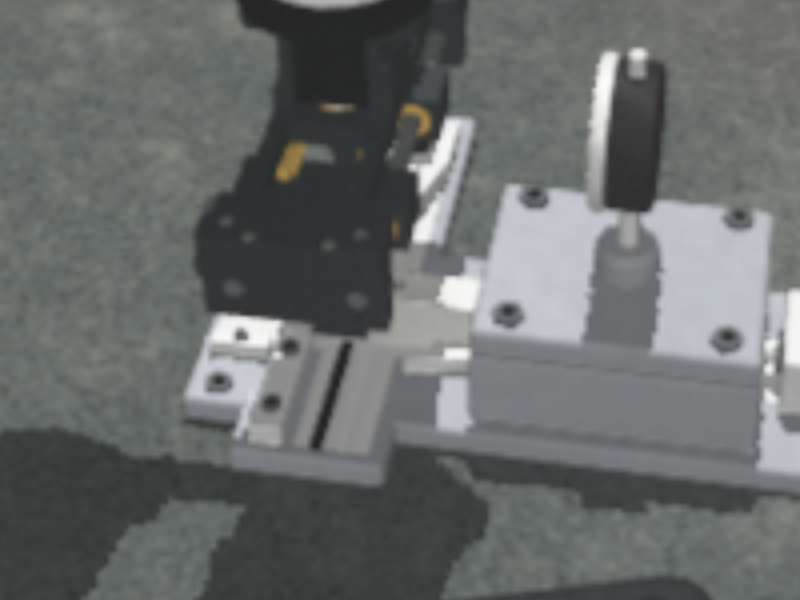

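Bar stayed put (nose under the bridge, hand now near its rear end). Regripping there and easing forward to feel the stop.

```bash
python3 -m crank '[{"dx":0,"dy":0,"dz":0,"spin":0},{"dx":0,"dy":0,"dz":0,"spin":0},{"dx":0,"dy":0,"dz":0,"spin":0}]' 1 12; python3 -m crank '[{"dx":0.4,"dy":-0.08,"dz":0,"spin":0},{"dx":0.5,"dy":-0.1,"dz":0,"spin":0},{"dx":0.2,"dy":-0.04,"dz":0,"spin":0},{"dx":0,"dy":0,"dz":0,"spin":0}]'
```

```text
clock: 15.28
tool_pos: [0.515, -0.1867, 0.0285]
ee_rot: [-3.131, -0.012, -0.192]
ft_force: [-0.4, 0.9, 1.1]
grip_width: 0.0182
clock: 15.78
tool_pos: [0.5269, -0.1891, 0.0285]
ee_rot: [-3.131, -0.011, -0.192]
ft_force: [-2.5, 0.8, 1.4]
grip_width: 0.0175
```

```bash
python3 -m crank '[{"dx":0,"dy":0,"dz":0,"spin":0}]';python3 -m crank '[{"dx":0.1,"dy":-0.02,"dz":0,"spin":0},{"dx":0,"dy":0,"dz":0,"spin":0}]';python3 -m crank '[{"dx":0.1,"dy":-0.02,"dz":0,"spin":0},{"dx":0,"dy":0,"dz":0,"spin":0}]';python3 -m crank '[{"dx":0.1,"dy":-0.02,"dz":0,"spin":0},{"dx":0,"dy":0,"dz":0,"spin":0}]'
```

```text
clock: 15.9
tool_pos: [0.5269, -0.1891, 0.0285]
ee_rot: [-3.131, -0.011, -0.192]
ft_force: [-1.7, 0.1, 2.3]
grip_width: 0.0176
clock: 16.15
tool_pos: [0.5279, -0.1893, 0.0285]
ee_rot: [-3.131, -0.011, -0.192]
ft_force: [0.4, 0.8, 0.3]
grip_width: 0.0178
clock: 16.4
tool_pos: [0.5289, -0.1895, 0.0285]
ee_rot: [-3.131, -0.011, -0.192]
ft_force: [-0.2, -0.4, 0.4]
grip_width: 0.018
clock: 16.65
tool_pos: [0.5301, -0.1897, 0.0285]
ee_rot: [-3.131, -0.011, -0.192]
ft_force: [-1.1, 0.8, 0.5]
grip_width: 0.0178
```

```bash
for i in 1; do python3 -m crank '[{"dx":0.15,"dy":-0.03,"dz":0,"spin":0},{"dx":0,"dy":0,"dz":0,"spin":0}]';python3 -m crank '[{"dx":0.15,"dy":-0.03,"dz":0,"spin":0},{"dx":0,"dy":0,"dz":0,"spin":0}]';python3 -m crank '[{"dx":0.15,"dy":-0.03,"dz":0,"spin":0},{"dx":0,"dy":0,"dz":0,"spin":0}]';python3 -m crank '[{"dx":0.15,"dy":-0.03,"dz":0,"spin":0},{"dx":0,"dy":0,"dz":0,"spin":0}]'; done | grep -E "tool|ft"
```

```text
tool_pos: [0.5317, -0.19, 0.0285]
ft_force: [-0.7, -0.6, 0.4]
tool_pos: [0.5334, -0.1904, 0.0285]
ft_force: [-0.4, 0.4, 0.8]
tool_pos: [0.5351, -0.1907, 0.0285]
ft_force: [-0.3, -0.1, -0.2]
tool_pos: [0.5367, -0.191, 0.0285]
ft_force: [0.5, 0.5, 0.5]
```

```bash
for i in 1; do python3 -m crank '[{"dx":0.1,"dy":-0.02,"dz":0,"spin":0},{"dx":0,"dy":0,"dz":0,"spin":0}]';python3 -m crank '[{"dx":0.1,"dy":-0.02,"dz":0,"spin":0},{"dx":0,"dy":0,"dz":0,"spin":0}]';python3 -m crank '[{"dx":0.1,"dy":-0.02,"dz":0,"spin":0},{"dx":0,"dy":0,"dz":0,"spin":0}]';python3 -m crank '[{"dx":0.1,"dy":-0.02,"dz":0,"spin":0},{"dx":0,"dy":0,"dz":0,"spin":0}]'; done | grep -E "tool|ft"
```

```text
tool_pos: [0.5378, -0.1913, 0.0285]
ft_force: [-1.0, 0.2, -0.2]
tool_pos: [0.5386, -0.1914, 0.0285]
ft_force: [-0.7, 0.2, 0.9]
tool_pos: [0.539, -0.1914, 0.0285]
ft_force: [-1.3, 0.4, 1.7]
tool_pos: [0.5394, -0.1915, 0.0285]
ft_force: [-2.5, 0.7, 2.5]
```

```bash
for i in 1; do python3 -m crank '[{"dx":0.2,"dy":-0.04,"dz":0,"spin":0},{"dx":0,"dy":0,"dz":0,"spin":0}]';python3 -m crank '[{"dx":0.2,"dy":-0.04,"dz":0,"spin":0},{"dx":0,"dy":0,"dz":0,"spin":0}]'; done | grep -E "tool|ft"
```

```text
tool_pos: [0.5404, -0.1916, 0.0285]
ft_force: [-2.5, 0.1, 2.5]
tool_pos: [0.5408, -0.1916, 0.0284]
ft_force: [-2.7, 0.9, 3.5]
```

```bash
python3 -m crank '[{"dx":0,"dy":0,"dz":0,"spin":0},{"dx":0,"dy":0,"dz":0,"spin":0},{"dx":0,"dy":0,"dz":0.5,"spin":0},{"dx":-0.5,"dy":0.1,"dz":2,"spin":0},{"dx":-1,"dy":2,"dz":3,"spin":0},{"dx":-1,"dy":4,"dz":3,"spin":0},{"dx":0,"dy":5,"dz":1,"spin":0},{"dx":0,"dy":4,"dz":0,"spin":0}]' 3.2; python3 -m crank '[{"dx":0,"dy":3,"dz":0,"spin":0},{"dx":0,"dy":0,"dz":0,"spin":0}]';  python3 - <<'E'
from plant import imaging,status
from barpose import *
print(tofix(status.get_state()["tool_pos"][None]))
d=imaging.get_image("side");np.savez("side5.npz",**d)
cv2.imwrite("pics/side10.png",cv2.resize(d["image"],None,fx=4,fy=4)[1000:1600,800:1600,::-1])
d=imaging.get_image("top");np.savez("top5.npz",**d)
cv2.imwrite("pics/top10.png",cv2.resize(d["image"],None,fx=4,fy=4)[650:1250,1200:2000,::-1])
E
```

```text
clock: 20.15
tool_pos: [0.519, -0.0403, 0.1333]
ee_rot: [-3.13, -0.016, -0.198]
ft_force: [-0.2, -0.8, -0.5]
grip_width: 0.0318
clock: 20.4
tool_pos: [0.5197, -0.0072, 0.1374]
ee_rot: [-3.129, -0.021, -0.194]
ft_force: [0.1, 0.5, 0.4]
grip_width: 0.032
[[-0.10446336  0.17619933  0.1373912 ]]
```

View pics/side10.png

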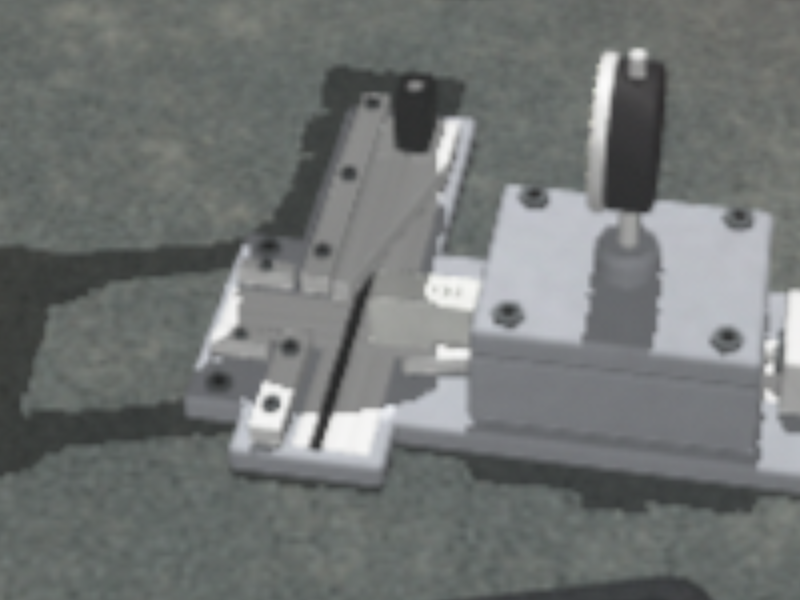

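View pics/top10.png

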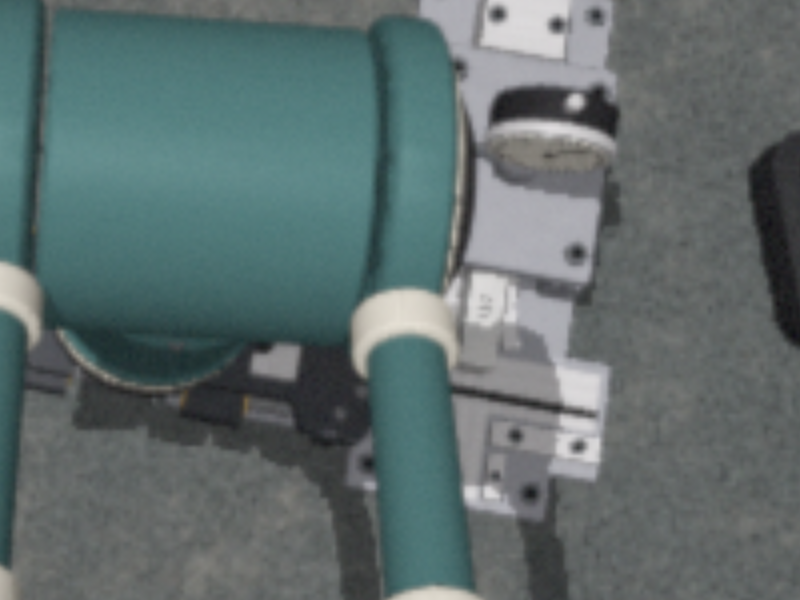

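Run:
```python
from barpose import *
for n in("top5","side5"):
    d=load(n+".npz");c=cloud(d);q=tofix(c.reshape(-1,3)).reshape(c.shape)
    m=(q[...,2]>.033)&(q[...,2]<.043)&(abs(q[...,1])<.016)&(q[...,0]>-.1)&(q[...,0]<-.022)
    p=q[m]; print(n,len(p),np.sort(p[:,0])[:6],np.percentile(p[:,1],[2,50,98]),np.median(p[:,2]),np.polyfit(p[:,0],p[:,2],1))
    g=(q[...,2]>.046)&(q[...,2]<.058)&(q[...,1]>.08)&(q[...,1]<.14)&(abs(q[...,0]+.075)<.03)
    p=q[g]; 
    if len(p): print("grip",len(p),p.min(0),p.max(0),np.median(p,0))
d=load("top0.npz");c=cloud(d);q=tofix(c.reshape(-1,3)).reshape(c.shape)
g=(q[...,2]>.048)&(q[...,2]<.058)&(q[...,1]>.08)&(q[...,1]<.14)&(abs(q[...,0]+.075)<.03)
p=q[g];print("grip0",len(p),p.min(0),p.max(0),p.mean(0))
```

```text
top5 207 [-0.06684691 -0.06655927 -0.06638782 -0.06625931 -0.06611458 -0.0658779 ] [-0.00884806  0.00010864  0.00896474] 0.03801175087926983 [0.01519539 0.03851888]
grip 6 [-0.07862343  0.10377265  0.047434  ] [-0.07645734  0.1113688   0.0533092 ] [-0.07726702  0.10828277  0.0517875 ]
side5 263 [-0.06760118 -0.06678526 -0.06648886 -0.06642299 -0.06631797 -0.06630437] [-0.01083242 -0.00371389  0.00833096] 0.03865288025696631 [0.00765691 0.03855972]
grip 103 [-0.07813189  0.09999312  0.04600383] [-0.06204378  0.12560448  0.05665898] [-0.06969864  0.1087371   0.05358504]
grip0 99 [-0.07895157  0.10298915  0.0480401 ] [-0.06190621  0.12670241  0.05675267] [-0.07092286  0.11465007  0.05266627]
```

```bash
python3 -m crank '[{"dx":1,"dy":-0.5,"dz":-1,"spin":0.004},{"dx":1.5,"dy":-1,"dz":-2,"spin":0},{"dx":0.4,"dy":-0.6,"dz":-2,"spin":0},{"dx":0,"dy":0,"dz":-1.5,"spin":0},{"dx":0,"dy":0,"dz":-0.5,"spin":0},{"dx":0,"dy":0,"dz":0,"spin":0}]' 0 30;  python3 - <<'E'
from plant import imaging,status
from barpose import *
print(tofix(status.get_state()["tool_pos"][None]),status.get_state()["ee_rot"])
E
```

```text
clock: 21.25
tool_pos: [0.5511, -0.0371, 0.0628]
ee_rot: [-3.131, -0.021, -0.199]
ft_force: [-0.3, 0.3, 0.3]
grip_width: 0.0007
[[-0.06796793  0.15280027  0.06280069]] [-3.13094702 -0.0213825  -0.19865799]
```

```bash
python3 -m crank '[{"dx":-0.2,"dy":0,"dz":-0.8,"spin":0.008},{"dx":0,"dy":0.1,"dz":-1,"spin":0},{"dx":0,"dy":0,"dz":-0.6,"spin":0},{"dx":0,"dy":0,"dz":-0.2,"spin":0},{"dx":0,"dy":0,"dz":0,"spin":0}]';  python3 - <<'E'
from plant import imaging,status
from barpose import *
print(tofix(status.get_state()["tool_pos"][None]),status.get_state()["ee_rot"])
d=imaging.get_image("side");np.savez("side5.npz",**d)
cv2.imwrite("pics/side11.png",cv2.resize(d["image"],None,fx=4,fy=4)[900:1500,800:1600,::-1])
E
```

```text
clock: 21.88
tool_pos: [0.5498, -0.0355, 0.0365]
ee_rot: [-3.131, -0.024, -0.189]
ft_force: [-0.5, 0.1, -0.1]
grip_width: 0.0003
[[-0.06959861  0.15408229  0.03654877]] [-3.1307021  -0.02399199 -0.18906994]
```

View pics/side11.png

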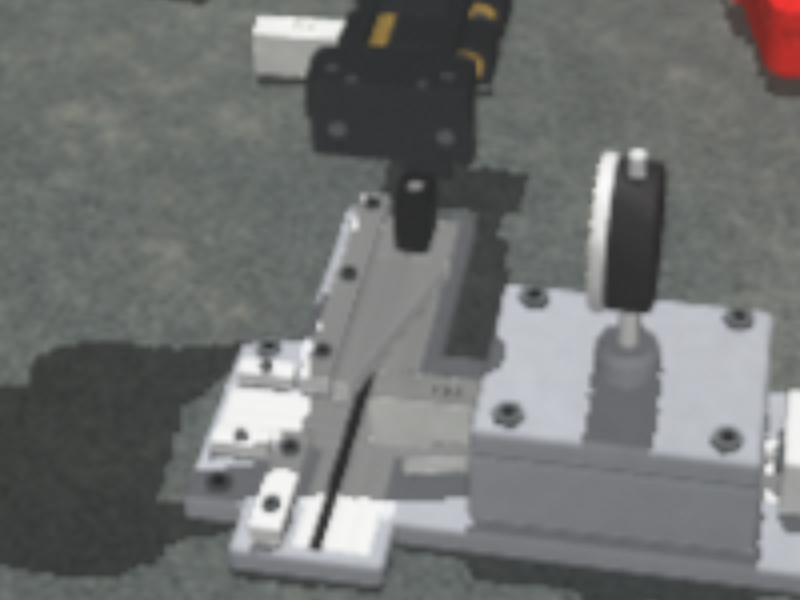

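```bash
python3 -m crank '[{"dx":-0.1,"dy":-0.5,"dz":0,"spin":0},{"dx":-0.1,"dy":-0.5,"dz":0,"spin":0},{"dx":-0.1,"dy":-0.5,"dz":0,"spin":0},{"dx":-0.1,"dy":-0.5,"dz":0,"spin":0}]'; python3 -m crank '[{"dx":-0.1,"dy":-0.5,"dz":0,"spin":0},{"dx":-0.1,"dy":-0.5,"dz":0,"spin":0},{"dx":-0.1,"dy":-0.5,"dz":0,"spin":0},{"dx":-0.1,"dy":-0.5,"dz":0,"spin":0}]';  python3 - <<'E'
from plant import imaging,status
from barpose import *
print(tofix(status.get_state()["tool_pos"][None]),status.get_state()["ee_rot"])
E
```

```text
clock: 22.42
tool_pos: [0.5464, -0.0559, 0.0374]
ee_rot: [-3.129, -0.026, -0.19]
ft_force: [0.9, 2.2, -1.5]
grip_width: 0.0002
clock: 22.92
tool_pos: [0.5422, -0.0769, 0.0373]
ee_rot: [-3.128, -0.026, -0.19]
ft_force: [0.9, 3.5, -0.6]
grip_width: 0.0005
[[-0.06916345  0.11206577  0.03734633]] [-3.1280835  -0.02579172 -0.18997256]
```

```bash
python3 -m crank '[{"dx":-0.08,"dy":-0.4,"dz":0,"spin":0},{"dx":-0.08,"dy":-0.4,"dz":0,"spin":0},{"dx":-0.06,"dy":-0.3,"dz":0,"spin":0},{"dx":0,"dy":0,"dz":0,"spin":0}]';  python3 - <<'E'
from plant import imaging,status
from barpose import *
print(tofix(status.get_state()["tool_pos"][None]),status.get_state()["ee_rot"])
for n in("side","top"):
    d=imaging.get_image(n);np.savez(n+"6.npz",**d)
    c=cloud(d);q=tofix(c.reshape(-1,3)).reshape(c.shape)
    m=(q[...,2]>.033)&(q[...,2]<.043)&(abs(q[...,1])<.012)&(q[...,0]>-.1)&(q[...,0]<-.022)
    p=q[m]; print(n,len(p),np.sort(p[:,0])[:6])
    cv2.imwrite(f"pics/{n}12.png",cv2.resize(d["image"],None,fx=4,fy=4)[(900 if n=="side" else 650):(1500 if n=="side" else 1250),(800 if n=="side" else 1200):(1600 if n=="side" else 2000),::-1])
E
```

```text
clock: 23.42
tool_pos: [0.5398, -0.0893, 0.0374]
ee_rot: [-3.129, -0.026, -0.19]
ft_force: [0.5, 0.9, -0.9]
grip_width: 0.0002
[[-0.069235    0.09938069  0.03736517]] [-3.12855617 -0.02579814 -0.1903001 ]
side 262 [-0.06682405 -0.06673098 -0.06647017 -0.06640743 -0.06633799 -0.06624045]
top 0 []
```

View pics/side12.png

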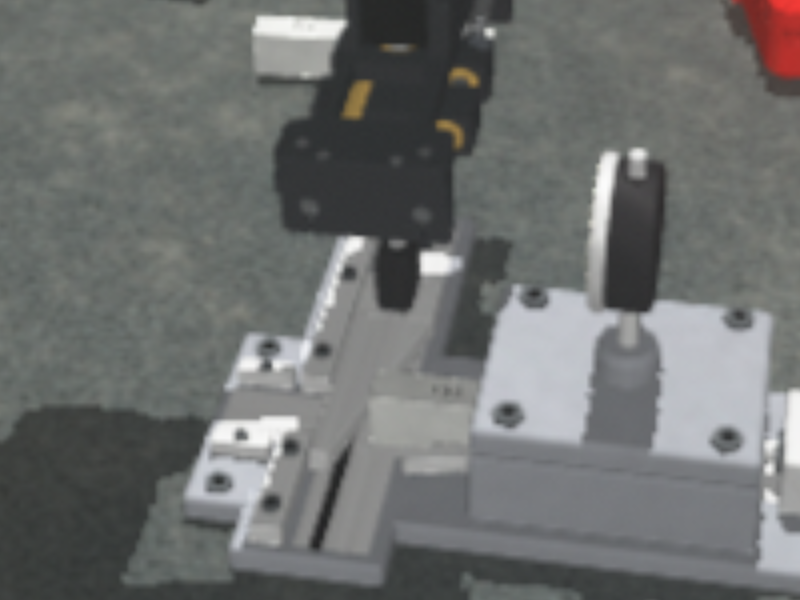

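View pics/top12.png

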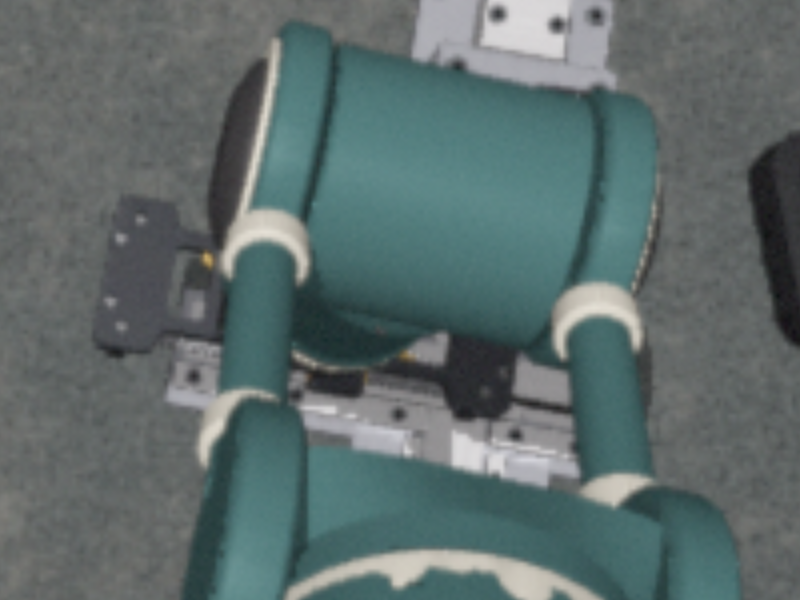

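```bash
for i in 1; do python3 -m crank '[{"dx":-0.04,"dy":-0.2,"dz":0,"spin":0},{"dx":-0.04,"dy":-0.2,"dz":0,"spin":0}]';python3 -m crank '[{"dx":-0.04,"dy":-0.2,"dz":0,"spin":0}]';python3 -m crank '[{"dx":-0.04,"dy":-0.2,"dz":0,"spin":0}]';python3 -m crank '[{"dx":-0.04,"dy":-0.2,"dz":0,"spin":0}]';python3 -m crank '[{"dx":-0.04,"dy":-0.2,"dz":0,"spin":0}]'; done | grep -E "tool|ft"
```

```text
tool_pos: [0.5391, -0.0928, 0.0374]
ft_force: [1.6, 3.1, -0.5]
tool_pos: [0.5387, -0.0947, 0.0374]
ft_force: [0.7, 2.7, -0.7]
tool_pos: [0.5383, -0.0967, 0.0374]
ft_force: [1.7, 2.6, -0.7]
tool_pos: [0.5379, -0.0988, 0.0374]
ft_force: [0.9, 3.6, -0.3]
tool_pos: [0.5376, -0.1007, 0.0374]
ft_force: [1.0, 4.3, -0.2]
```

```bash
for i in 1; do python3 -m crank '[{"dx":-0.04,"dy":-0.2,"dz":0,"spin":0}]';python3 -m crank '[{"dx":-0.04,"dy":-0.2,"dz":0,"spin":0}]';python3 -m crank '[{"dx":-0.04,"dy":-0.2,"dz":0,"spin":0}]'; done | grep -E "tool|ft"
cat > meas.py <<'E'
from plant import imaging,status
from barpose import *
import sys
print(tofix(status.get_state()["tool_pos"][None]))
d=imaging.get_image("side");np.savez(sys.argv[1]+".npz",**d)
c=cloud(d);q=tofix(c.reshape(-1,3)).reshape(c.shape)
m=(q[...,2]>.033)&(q[...,2]<.043)&(abs(q[...,1])<.012)&(q[...,0]>-.1)&(q[...,0]<-.022)
p=q[m]; print(len(p),np.sort(p[:,0])[:8])
g=(q[...,2]>.046)&(q[...,2]<.058)&(q[...,1]>.03)&(q[...,1]<.14)&(abs(q[...,0]+.0705)<.009)
print("grip y",np.percentile(q[g][:,1],[2,50,98]) if g.sum() else None)
cv2.imwrite(f"pics/{sys.argv[1]}.png",cv2.resize(d["image"][235:385,190:390],None,fx=4,fy=4,interpolation=cv2.INTER_CUBIC)[:,:,::-1])
E
python3 meas.py m1
```

```text
tool_pos: [0.5372, -0.1025, 0.0374]
ft_force: [1.5, 6.0, -0.4]
tool_pos: [0.5368, -0.1041, 0.0374]
ft_force: [1.6, 5.7, -0.6]
tool_pos: [0.5366, -0.1056, 0.0375]
ft_force: [2.6, 5.6, -0.3]
[[-0.06932548  0.08277252  0.03747547]]
247 [-0.06500208 -0.06485953 -0.06469915 -0.06435387 -0.06425076 -0.06398943
 -0.0639543  -0.0638137 ]
grip y [0.0419729  0.04720272 0.06071324]
```

View pics/m1.png

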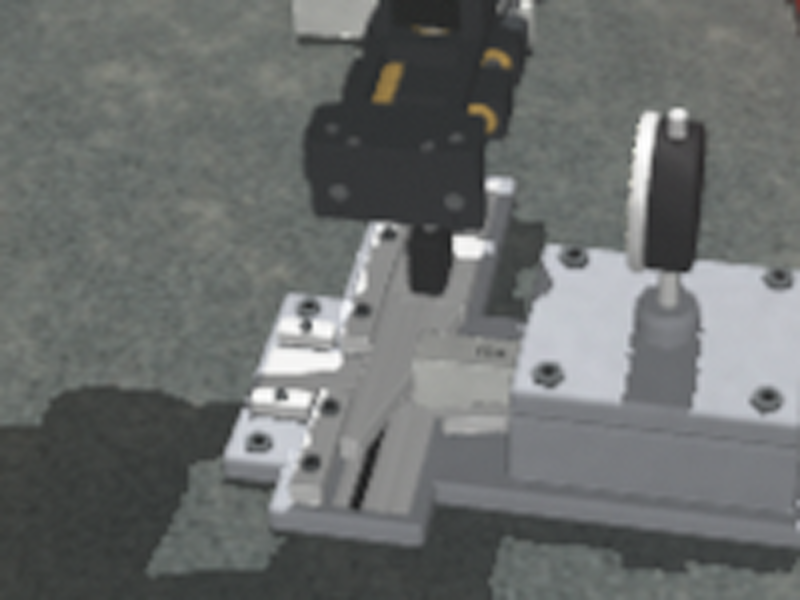

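```bash
for i in 1; do python3 -m crank '[{"dx":-0.04,"dy":-0.22,"dz":0,"spin":0}]';python3 -m crank '[{"dx":-0.04,"dy":-0.22,"dz":0,"spin":0}]';python3 -m crank '[{"dx":-0.04,"dy":-0.22,"dz":0,"spin":0}]'; done | grep -E "tool|ft"
python3 meas.py m2
```

```text
tool_pos: [0.5362, -0.1074, 0.0375]
ft_force: [2.0, 6.4, -0.7]
tool_pos: [0.5359, -0.1088, 0.0375]
ft_force: [1.9, 8.5, -0.6]
tool_pos: [0.5356, -0.11, 0.0375]
ft_force: [1.9, 8.8, -0.4]
[[-0.06940853  0.07833751  0.03748408]]
240 [-0.06361546 -0.0634831  -0.06340032 -0.06291737 -0.06290289 -0.06288328
 -0.06277294 -0.06267486]
grip y [0.03904128 0.04192251 0.05078984]
```

Run:
```python
from barpose import *
def g(n): return cv2.cvtColor(load(n+".npz")["image"],cv2.COLOR_RGB2GRAY).astype(np.float32)
d=load("side6.npz")
def px(p):
    c,s=np.cos(yw),np.sin(yw);W=np.array([F[0]+c*p[0]-s*p[1],F[1]+s*p[0]+c*p[1],p[2]])
    q=d["mtx"]@(d["R"]@W+d["t"]);return q[:2]/q[2]
a=px((-.066,-.009,.030));b=px((-.061,-.009,.030));print(a,(b-a)/5,"px per mm")
print(px((-.066,.009,.038)),px((-.022,-.009,.038)))
A=g("side6")
# subpixel rear-edge: profile along lane across front side face (y=-9, z 25..35) and the label
def prof(n,y,z,xs):
    G=g(n);return np.array([cv2.getRectSubPix(G,(1,1),tuple(map(float,px((x,y,z)))))[0,0] for x in xs])
xs=np.arange(-.076,-.024,.0002)
P={}
for n in("side5","side6","m1","m2"):
    P[n]=[np.mean([prof(n,-.0095,z,xs) for z in(.028,.030,.032,.034)],0),np.mean([prof(n,y,.038,xs) for y in(-.003,0,.003)],0)]
for k in(0,1):
    for n in P: print(k,n,P[n][k][::10].astype(int))
def sh(a,b,lo,hi):
    best=[]
    i=np.arange(lo,hi)
    for s in range(-10,40):
        x=a[i];y=b[i+s];best.append(np.corrcoef(x,y)[0,1])
    return (np.argmax(best)-10)*.2,max(best)
for n in("side5","m1","m2"):
    print(n,[sh(P["side6"][k],P[n][k],*r) for k,r in((0,(15,100)),(1,(15,100)),(1,(100,215)))])
```

```text
[292.31807449 327.64178156] [0.60433273 0.06789354] px per mm
[294.35040897 316.64007408] [319.09235684 326.90483518]
0 side5 [133  95  53  72 126 157 164 163 163 162 161 160 160 160 160 158 157 159
 159 160 160 160 160 159 158 152]
0 side6 [135 136 137 134 130 153 164 164 163 162 161 161 160 160 160 159 158 159
 160 160 161 160 160 160 159 152]
0 m1 [136 136 136 136 138 143 159 165 166 165 163 162 162 162 161 160 159 159
 160 160 160 160 160 160 160 154]
0 m2 [136 137 137 136 138 139 145 164 166 165 164 163 162 161 161 160 160 159
 159 160 161 161 160 161 161 155]
1 side5 [140 132 124  91  77 125 141 141 141 141 140 138 137 137 138 139 140 128
 131 130 121 132 123 131 139 139]
1 side6 [136 135 135 135 133 138 142 141 141 141 140 138 137 137 138 139 140 128
 131 130 121 132 124 132 139 139]
1 m1 [137 136 136 136 136 135 139 142 142 142 142 140 139 137 137 139 140 140
 124 125 119 125 122 117 134 140]
1 m2 [138 135 136 136 136 138 137 141 142 142 143 142 140 138 137 138 139 141
 141 124 126 117 122 125 123 136]
side5 [(np.float64(-1.8), np.float64(0.9707482332258875)), (np.float64(-0.2), np.float64(0.8758757121868581)), (np.float64(0.0), np.float64(0.9991979477217197))]
m1 [(np.float64(1.2000000000000002), np.float64(0.9872592112268769)), (np.float64(1.8), np.float64(0.9839052376953403)), (np.float64(1.2000000000000002), np.float64(0.8713625707334577))]
m2 [(np.float64(3.0), np.float64(0.9904171832840917)), (np.float64(3.0), np.float64(0.9401467883862384)), (np.float64(3.0), np.float64(0.9219439042068764))]
```

Run:
```python
from h import *
ims=[cv2.resize(load(n+".npz")["image"][315:360,275:325],None,fx=8,fy=6,interpolation=cv2.INTER_CUBIC) for n in("side6","m1","m2")]
cv2.imwrite("pics/cmp.png",np.hstack([i[:,:260] for i in ims])[:,:,::-1])
```

```text
(no output)
```

View pics/cmp.png

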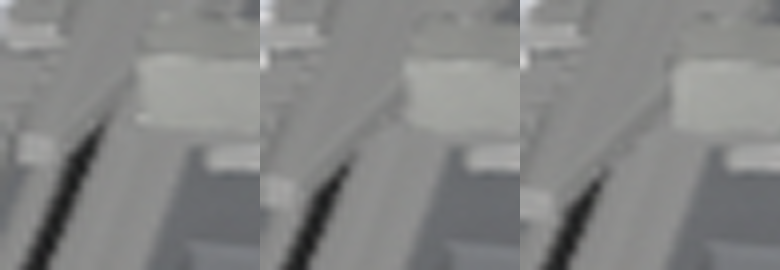

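```bash
python3 -m crank '[{"dx":0.06,"dy":0.3,"dz":0,"spin":0},{"dx":0.2,"dy":1,"dz":0,"spin":0},{"dx":0.2,"dy":2,"dz":1,"spin":0},{"dx":0,"dy":4,"dz":2,"spin":0},{"dx":0,"dy":5,"dz":3,"spin":0},{"dx":-0.5,"dy":5,"dz":3,"spin":0},{"dx":-0.5,"dy":5,"dz":1,"spin":0},{"dx":0,"dy":3,"dz":0,"spin":0}]'; python3 -m crank '[{"dx":0,"dy":3,"dz":0,"spin":0},{"dx":0,"dy":0,"dz":0,"spin":0},{"dx":0,"dy":0,"dz":0,"spin":0}]'; python3 meas.py m3
python3 - <<'E'
from plant import imaging
from barpose import *
d=imaging.get_image("top");np.savez("top7.npz",**d)
c=cloud(d);q=tofix(c.reshape(-1,3)).reshape(c.shape)
m=(q[...,2]>.033)&(q[...,2]<.043)&(abs(q[...,1])<.016)&(q[...,0]>-.1)&(q[...,0]<-.022)
p=q[m]; print(len(p),np.sort(p[:,0])[:6],np.percentile(p[:,1],[2,50,98]),np.median(p[:,2]))
cv2.imwrite("pics/top13.png",cv2.resize(d["image"],None,fx=4,fy=4)[650:1250,1200:2000,::-1])
m=(np.abs(c[...,2]-.026)<.006)
m[:,:150]=0;m[:,300:]=0;m[:220]=0;m[320:]=0
n,l,s,ce=cv2.connectedComponentsWithStats(m.astype(np.uint8))
for i in range(1,n):
    if s[i,4]>100: print(cv2.minAreaRect(c[l==i][:,:2].astype(np.float32)*1000))
E
```

```text
clock: 26.12
tool_pos: [0.5292, 0.1472, 0.1413]
ee_rot: [-3.124, -0.028, -0.197]
ft_force: [0.4, -0.4, -0.8]
grip_width: 0.0005
clock: 26.5
tool_pos: [0.5288, 0.1802, 0.142]
ee_rot: [-3.126, -0.029, -0.192]
ft_force: [-0.3, -0.4, -0.5]
grip_width: 0.001
[[-0.13090192  0.3619599   0.14198077]]
233 [-0.06401401 -0.06398672 -0.06344612 -0.06321164 -0.06275977 -0.06268555
 -0.06253678 -0.06222737]
grip y [0.03784194 0.04585596 0.06112111]
194 [-0.06377822 -0.06359085 -0.0634273  -0.0630597  -0.06301009 -0.06295224] [-0.0099896  -0.00082101  0.00772087] 0.03773434611307877
((521.4006958007812, 99.45109558105469), (18.339380264282227, 124.54955291748047), 82.30310821533203)
((494.53985595703125, 284.7251281738281), (19.477914810180664, 76.67764282226562), 85.13155364990234)
```

View pics/top13.png

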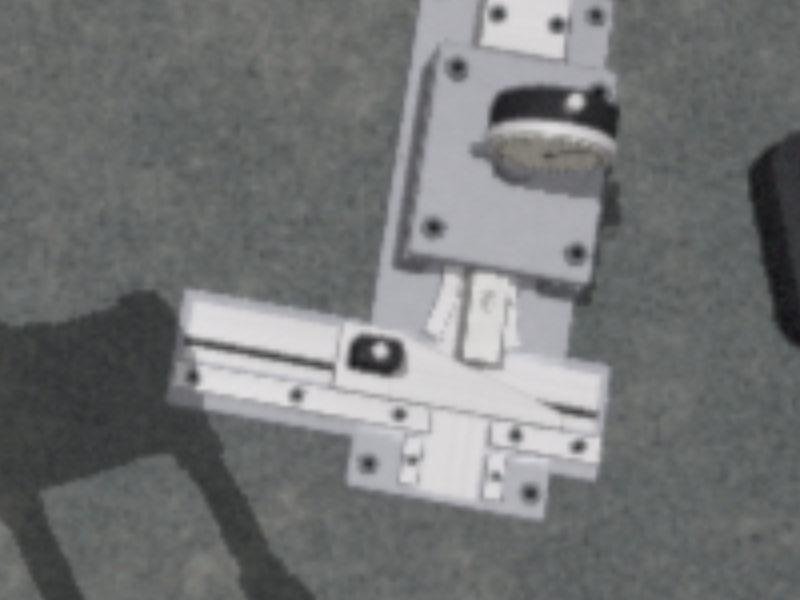

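View pics/m3.png

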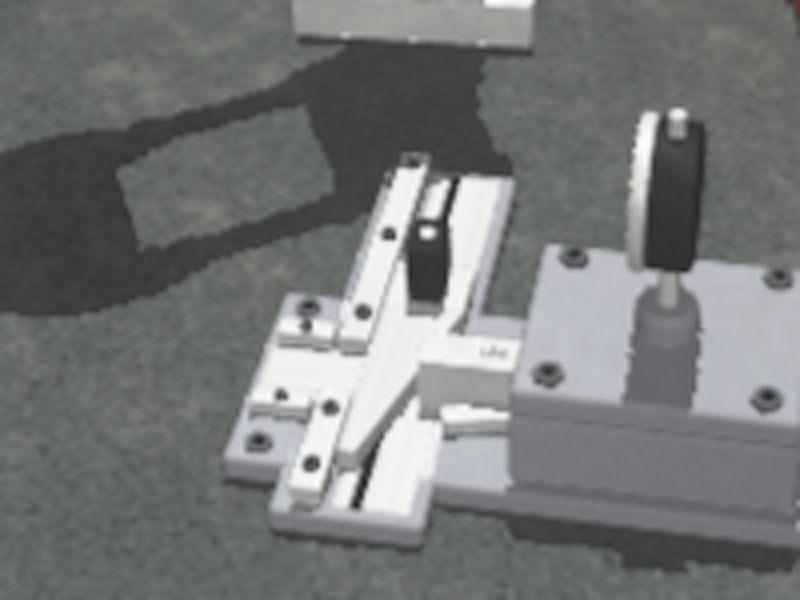

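```bash
python3 -c "
from plant import workorder
print(workorder.hand_in())"
```

```text
the job is handed in; nothing more can be done
None
```

The 150 mm bar is loaded in the comparator and wedged against the sprung stop, the hand is clear, and I handed the job in at about 26.5 s; the hand-in gives no verdict.

**What I did:** I laid the bar flat in the lane in front of the bridge and slid it under. I felt the stop with the bar's rear end at about base x -66.5 mm. Then I pushed the wedge across and withdrew the hand.

**Last checks that agreed:**
- **Bar position:** the rear end is at about base x -63.6 mm, so its centre is at about +11.4 mm. It is off the centre line by less than 1 mm. Its top is at z 37.7 mm, so it lies flat.
- **Wedge:** it drove the bar about 3.0 mm past where it lay before the wedge met it. The bar did not spring back when I let go, and the wedge face still bears on it.
- **Shorter bars:** the middle bar did not move. The short bar was partly hidden by the hand in the last picture, but I never touched it.
- **Bridge:** I felt no knock on the wrist force at any point.

**Check that disagreed:** the 3.0 mm of movement suggests about 7 N on the spring. The last pushing force, 8 to 9 N and noisy, suggests rather more, about 10 to 13 N, so its upper end would just pass the 12.5 N limit. I trusted the movement more, because friction alone could not have held the bar pressed in before the wedge reached it.

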